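# Wipe the offcuts off the board into the catch tray

## Robot

A 6-joint arm with a two-finger parallel gripper is mounted at the origin on the work surface; the furniture and walls round the work are solid. World frame = base frame: x ahead of the robot, y to its left, z up, the work surface at z = 0. Lengths are in m, angles in rad, forces in N, time in s.
With the tool pointing down it reaches from about 0.3 to 0.875 m from the base axis. Payload 6.4 kg.
Tool frame: the origin (TCP) lies between the finger pads; the fingertips stand tip_extent ahead of it and the grasp point (between the pads) lies 2 mm behind it (tip_extent is the distance from the TCP to the fingertips, in m); z points along the fingers, y is the direction in which the jaws open and shut (so a half turn about z gives the same grasp; the last joint's range is limited). The gripper opens to 85 mm and grips with 20 to 120 N. Pads are 22 mm wide; open, the fingers measure 114 mm over their backs; the gripper's body (76 mm by 85 mm) begins 54 mm behind the grasp point. The pads swing forward as they close: fully open they stand 13 mm farther back than shut.
Start: joints at [1.095, 0.181, 1.607, -0, 1.354, -0.206], TCP at [0.153, 0.554, 0.248] pointing down, gripper open.
Joint ranges: [-2.99, 2.99], [-0.89, 2.07], [0.3, 2.58], [-1.14, 4.28], [0, 2.63], [-3.12, 3.12]. Speed limits (rad/s): [2.57, 2.57, 3.01, 3.14, 3.14, 3.14].

## Interface

Orientations are given as a unit quaternion [w, x, y, z].
In Python, from workcell import * gives the robot as it stands. The module is installed in compiled form; this text tells all that it offers.
- The arm moves only by the tool play_rows, never from a script. Its argument "motion" is a list of rows, each an object of numbers: "tx", "ty", "tz": the shift along the tool's x, y, z in mm; "turn": the turn about the tool's z in rad; "fingers": the finger opening in mm, from 0 to 85.4. A call has 1 to 5 rows; each row shifts and turns the commanded pose from where the row before left it, along the tool's axes as they then stand; what a row does not reach is not made up. A row lasts 1/12 s, in which the tool goes at most 41.7 mm and 7.16 degrees, less where a joint would pass 70% of its speed; a pose out of reach is approached as far as the arm can. A call with a gripper value outside its range is refused whole. The fingers move at their own pace and stop on an object; the grip force is fixed at half the most. Time passes only in rows, so rows that do not move let the fingers close. It gives the time, the measured TCP pose, the force and the opening at its end, in the units of the state.
- read_state(): the state, without advancing time (a new reading comes with each control period).
- read_camera(name): name is "scene" or "side" or "wrist"; returns the picture (384x512x3 uint8, red, green, blue); there is no depth.
- camera_params(name): a dict with "intrinsics" (3x3 intrinsics, pixels), "world_to_cam" (4x4, takes a point from world to camera coordinates). Camera axes: x right, y down, z forward; pixel columns grow to the right and rows downward; lengths in m; the calibration is good to about 2 mm. A picture is of the moment at which its call begins: read the wrist's pose just before it. camera_params takes no time and is no camera call; for the wrist camera it gives the pose at the moment of the call.
- close_job(): hands the job in, once; it reports no verdict.
The state is a dict: "time_s": time; "joint_positions": joint angles; "qd": joint speeds; "tau": joint torques, N m; "ee_pos": TCP position; "ee_rot": TCP orientation; "contact_force": force on the tool from outside, world axes, zero at the start; "torque": the same for the moment, N m; "opening": finger opening in m.
Only numpy, scipy, OpenCV 4.12 (cv2) and the standard library are available. Lean on these libraries where they do the work, as an engineer would, in place of code of your own. Each camera call takes 0.05 s, during which the arm holds its last target. There are 200 camera calls.

## Task

Clear the three loose plywood offcuts off the grey board with the scraper block: at the end away from the catch tray, behind the offcuts, press the block down until the floating board meets its stop and pushes back, and, keeping that light but firm pressure, wipe them right over the tray-end edge into the tray, in as many strokes as it takes. Move the offcuts with the block only, never with the fingers, do not lean hard on the board, and leave the other things on the bench where they are. When all three lie in the tray, stand the block upright on the bench again, clear of board and tray, and let go.

Things in the scene. Friction and masses are not known exactly. Their poses are not given: they have to be found in the camera images.
- board: Wiping board, fixed; origin: centre of its underside on the bench, z up. Grey level top sheet 240 mm (x) by 240 mm (y, towards its ends), its surface at 70 mm. It floats: pressed with 1 to 3 N it sinks freely, staying level, until it meets a hidden stop, 4 to 22 mm down (set anew each time, not reported: feel for it). The stop gives 1 mm per 5 N up to 3 mm, then is hard. Firm: over 6 N; over 40 N is too hard.
- tray: Aluminium catch tray, open on top, fixed against the board's +y or -y end (differs each time). Outside 250 mm (x) by 140 mm (y) by 36 mm high, walls and floor 4 mm. Origin: centre of its underside on the bench; axes parallel to the board's. Its centre is 192 mm from the board's centre.
- scraper: Scraper block, loose, 0.18 to 0.29 kg; origin: centre of its underside, z up as it stands. Rubber-edged foot 140 mm (x) by 36 mm (y), 22 mm high, whose long straight faces do the wiping. On it an upright wooden grip, 90 mm (x) by 28 mm (y), 22 to 84 mm above the underside. At the start it stands on the bench ahead of the robot, left of the board.
- scraper_grip (a point): Centre of the block's wooden grip, 55 mm above its underside; axes as the block's: grasp it across y (28 mm, flat sides).
- chip_strip_mid (a point): Loose plywood offcut lying flat on the board, 6 mm thick; this point is its centre, half-way up. A plain straight strip, 70 x 26 mm.
- chip_corner_mid (a point): Loose plywood offcut lying flat on the board, 6 mm thick; this point is its centre, half-way up. An L-shaped corner piece, about 56 x 50 mm.
- chip_wedge_mid (a point): Loose plywood offcut lying flat on the board, 6 mm thick; this point is its centre, half-way up. An irregular wedge, about 62 x 40 mm.
- white_carton: Small white carton, 130 x 88 x 48 mm, loose, standing at the board's other end, opposite the tray, a bystander: leave it. Origin: centre of its underside.
- clock_motor_1: Black clock movement, 56 x 56 x 33 mm, bystander. Origin: centre of its underside.
- tub_purple: Screw-lid tub, 67 mm across, 50 mm high, bystander. Origin: centre of its underside.

How it is judged:
By the outcome, as a careful person would: the job done as asked, in the order asked, and still so for the second after the job is handed in, with the robot touching nothing.
It also fails if it takes over 56 s, if anything falls off the work surface, if the arm or the gripper's body presses on something with over 40 N, if the wrist force passes 120 N, or if a joint passes its speed limit or range.

## Working session

There is one attempt and no reset: what is moved stays moved. The work goes in short steps, Python scripts to look and compute and a tool call to move; the robot and the scene stay as the last step left them, time stands still between calls to the robot, and variables do not carry over. Pictures are saved under pics/ and viewed, about 8 in all and at most 12, crops included, and the job is handed in when it is done.

Besides the shell and the picture viewer there is one more tool, called after "Request:" as name([rows], argument=value, ...), one row to a line, values as JSON. play_rows: Moves the arm, as the interface text tells. Its arguments: {"type":"object","properties":{"motion":{"type":"array","items":{"type":"object","properties":{"tx":{"type":"number"},"ty":{"type":"number"},"tz":{"type":"number"},"turn":{"type":"number"},"fingers":{"type":"number"}}}}},"required":["motion"]}

```bash
mkdir -p pics; ls; python3 - <<'E'
from workcell import *
import cv2,numpy as np
s=read_state()
for k,v in s.items(): print(k,np.round(v,4))
ims=[]
for n in ["scene","side"]:
    im=read_camera(n); cv2.imwrite(f"pics/{n}0.png",im[:,:,::-1])
    p=camera_params(n); np.set_printoptions(suppress=True,precision=4)
    W=p["world_to_cam"]; print(n,p["intrinsics"],W,"pos",-W[:3,:3].T@W[:3,3])
E
```

```text
pics
time_s 0.0
joint_positions [ 1.0947e+00  1.8160e-01  1.6080e+00  1.0000e-04  1.3538e+00 -2.0630e-01]
qd [ 0.0006 -0.0001 -0.0001 -0.0015  0.0024  0.0002]
tau [-1.10000e-03 -4.44869e+01 -3.51341e+01 -2.00000e-04  9.10000e-03
  1.00000e-04]
ee_pos [0.153  0.5537 0.2474]
ee_rot [-3.000e-04  1.345e-01  9.909e-01 -8.000e-04]
contact_force [ 0.0543 -0.1418 -0.6041]
torque [ 0.0153 -0.0283  0.0269]
opening 0.0853
scene [[347.537    0.     260.5717]
 [  0.     347.537  190.8287]
 [  0.       0.       1.    ]] [[ 0.5123 -0.8587 -0.0167 -0.2289]
 [-0.6248 -0.3593 -0.6931  0.3964]
 [ 0.5892  0.3655 -0.7206  0.7625]
 [ 0.      0.      0.      1.    ]] pos [-0.0843 -0.3328  0.8204]
side [[359.1024   0.     255.0576]
 [  0.     359.1024 196.7696]
 [  0.       0.       1.    ]] [[ 0.9621 -0.2715  0.0239 -0.4796]
 [-0.1044 -0.4481 -0.8878  0.1453]
 [ 0.2517  0.8517 -0.4595  1.0444]
 [ 0.      0.      0.      1.    ]] pos [ 0.2137 -0.9546  0.6204]
```

View pics/scene0.png

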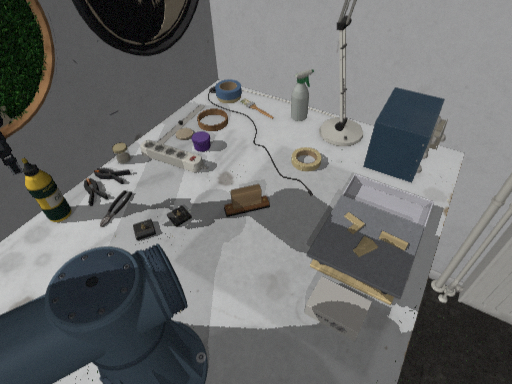

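View pics/side0.png

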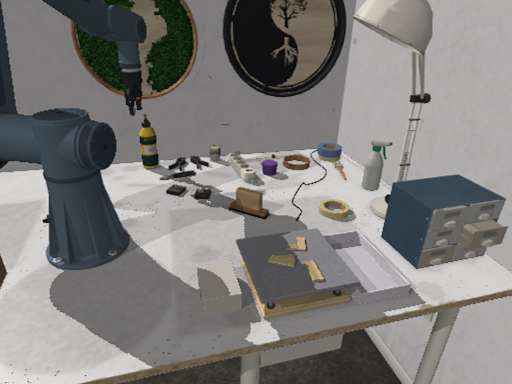

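Scene: scraper at about (247,200), board centred near (368,240) with three chips, tray beyond it at (385,200), carton at the near end (335,305). Side view: scraper (250,203), board (295,268), tray (365,265). I'll take crops to get the corners.

```bash
python3 - <<'E'
import cv2,numpy as np
a=cv2.imread("pics/scene0.png");b=cv2.imread("pics/side0.png")
def g(im,x0,y0,w,h,f):
    c=cv2.resize(im[y0:y0+h,x0:x0+w],None,fx=f,fy=f,interpolation=cv2.INTER_CUBIC)
    for x in range((x0+19)//20*20,x0+w,20):
        cv2.line(c,((x-x0)*f,0),((x-x0)*f,6),(0,0,255),1);cv2.putText(c,str(x),((x-x0)*f,16),0,.35,(0,0,255))
    for y in range((y0+19)//20*20,y0+h,20):
        cv2.line(c,(0,(y-y0)*f),(6,(y-y0)*f),(0,0,255),1);cv2.putText(c,str(y),(8,(y-y0)*f),0,.35,(0,0,255))
    return c
cv2.imwrite("pics/c1.png",g(a,215,165,225,150,4)[:600,:800] if 0 else cv2.resize(g(a,215,165,230,170,4),(800,591)))
cv2.imwrite("pics/c2.png",cv2.resize(g(b,190,175,230,140,4),(800,487)))
E
```

```text
(no output)
```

View pics/c1.png

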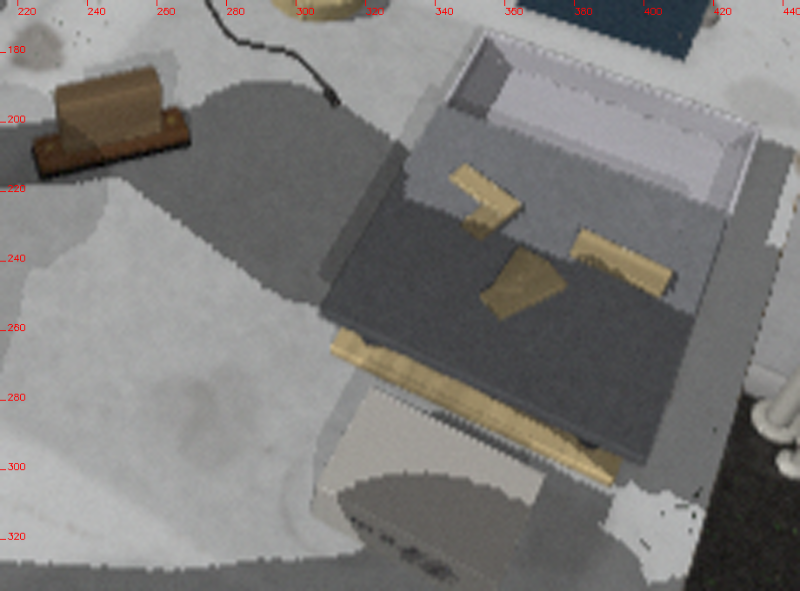

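View pics/c2.png

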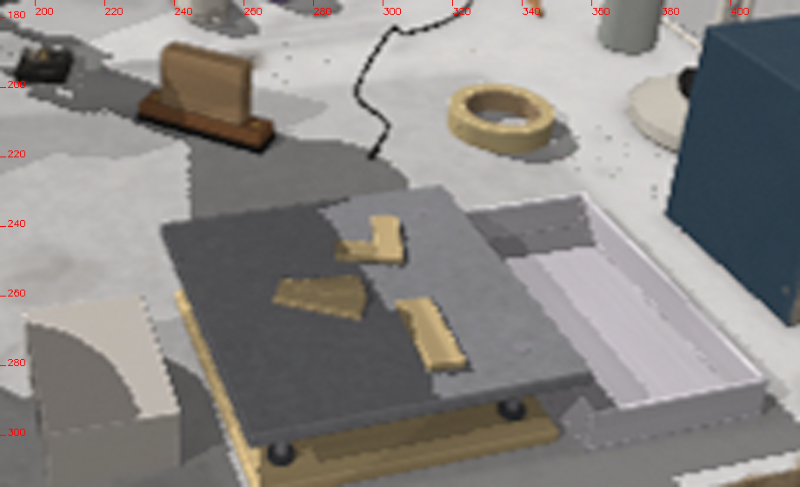

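```bash
cat > h.py <<'E'
from workcell import *
import cv2,numpy as np
np.set_printoptions(suppress=True,precision=4)
def ray(n,px,z):
    p=camera_params(n);K=p["intrinsics"];W=p["world_to_cam"];R=W[:3,:3];c=-R.T@W[:3,3]
    d=R.T@np.linalg.solve(K,np.array([px[0],px[1],1.]));return c+d*(z-c[2])/d[2]
def proj(n,X):
    p=camera_params(n);x=p["world_to_cam"][:3]@np.append(X,1);u=p["intrinsics"]@x;return u[:2]/u[2]
def c1(x,y):return (215+x/3.478,165+y/3.478)
def c2(x,y):return (190+x/3.478,175+y/3.478)
E
python3 - <<'E'
from h import *
def show(t,n,f,pts,z):
    P=np.array([ray(n,f(*p),z)[:2] for p in pts]);print(t,P.tolist() if 0 else P.round(3).tolist(),"mean",P.mean(0).round(4),"len",np.linalg.norm(np.diff(P,axis=0,append=P[:1]),axis=1).round(3),"ang",[round(float(np.degrees(np.arctan2(*(q-p)[::-1]))),1) for p,q in zip(P,np.roll(P,-1,0))])
show("boardS","scene",c1,[(322,313),(645,463),(727,213),(450,105)],.07)
show("boardD","side",c2,[(162,228),(250,443),(592,380),(438,187)],.07)
show("trayfarS","scene",c1,[(485,30),(760,128)],.036)
show("trayfarD","side",c2,[(585,194),(765,380)],.036)
show("stripS","scene",c1,[(570,248),(583,230),(673,272),(662,290)],.076)
show("stripD","side",c2,[(396,300),(428,297),(467,360),(435,366)],.076)
show("wedgeS","scene",c1,[(480,293),(520,245),(567,285),(500,315)],.076)
show("wedgeD","side",c2,[(273,298),(285,280),(362,276),(362,315)],.076)
show("LS","scene",c1,[(448,178),(466,164),(522,205),(480,235)],.076)
show("LD","side",c2,[(370,217),(398,215),(403,262),(335,257)],.076)
show("footS","scene",c1,[(40,178),(190,145)],.0)
show("footD","side",c2,[(138,119),(265,152)],.0)
show("gtopS","scene",c1,[(57,90),(155,68)],.084)
show("gtopD","side",c2,[(162,46),(250,63)],.084)
show("gbotD","side",c2,[(160,102),(247,125)],.022)
show("cartonS","scene",c1,[(372,388),(545,472)],.048)
show("cartonD","side",c2,[(25,315),(142,297),(180,410),(48,433)],.048)
E
```

```text
boardS [[0.395, -0.171], [0.396, -0.405], [0.635, -0.403], [0.637, -0.175]] mean [ 0.5158 -0.2888] len [0.234 0.239 0.228 0.242] ang [-89.7, 0.5, 89.6, 179.1]
boardD [[0.397, -0.17], [0.397, -0.408], [0.632, -0.409], [0.631, -0.166]] mean [ 0.5141 -0.2884] len [0.238 0.235 0.243 0.234] ang [-90.1, -0.2, 90.1, -179.1]
trayfarS [[0.777, -0.161], [0.777, -0.409]] mean [ 0.777 -0.285] len [0.248 0.248] ang [-90.0, 90.0]
trayfarD [[0.778, -0.158], [0.777, -0.405]] mean [ 0.7773 -0.2819] len [0.247 0.247] ang [-90.2, 89.8]
stripS [[0.537, -0.309], [0.558, -0.312], [0.554, -0.381], [0.534, -0.378]] mean [ 0.5456 -0.3452] len [0.022 0.069 0.02  0.07 ] ang [-8.7, -94.0, 172.2, 87.2]
stripD [[0.535, -0.305], [0.559, -0.308], [0.556, -0.377], [0.533, -0.377]] mean [ 0.5459 -0.3417] len [0.024 0.069 0.023 0.072] ang [-5.6, -92.2, -179.2, 88.2]
wedgeS [[0.465, -0.265], [0.521, -0.276], [0.503, -0.317], [0.454, -0.284]] mean [ 0.4855 -0.2855] len [0.057 0.045 0.06  0.022] ang [-10.7, -112.9, 146.0, 60.5]
wedgeD [[0.451, -0.282], [0.466, -0.264], [0.522, -0.273], [0.506, -0.315]] mean [ 0.4863 -0.2
[... 423 characters left out ...]
an [0.4915 0.071 ] len [0.138 0.138] ang [-43.7, 136.3]
footD [[0.441, 0.124], [0.546, 0.032]] mean [0.4937 0.0781] len [0.14 0.14] ang [-41.0, 139.0]
gtopS [[0.475, 0.115], [0.539, 0.057]] mean [0.5067 0.086 ] len [0.087 0.087] ang [-42.5, 137.5]
gtopD [[0.463, 0.115], [0.537, 0.06]] mean [0.5001 0.0872] len [0.092 0.092] ang [-36.8, 143.2]
gbotD [[0.461, 0.115], [0.533, 0.05]] mean [0.4972 0.0822] len [0.096 0.096] ang [-42.1, 137.9]
cartonS [[0.369, -0.225], [0.37, -0.351]] mean [ 0.3696 -0.288 ] len [0.127 0.127] ang [-89.9, 90.1]
cartonD [[0.283, -0.223], [0.369, -0.223], [0.368, -0.346], [0.281, -0.346]] mean [ 0.3254 -0.2845] len [0.086 0.123 0.087 0.123] ang [0.1, -90.7, 179.8, 89.2]
```

Measurements agree with the given sizes. The board is centred at (0.515, −0.2885) and lies along the world axes. The tray is at its +x end, and the scraper is at about (0.505, 0.089) with its long axis at −42°. Next I move above the scraper.

Request:
play_rows([
  {"tx": -29, "ty": -22, "fingers": 85},
  {"tx": -29, "ty": -22},
  {"tx": -29, "ty": -22},
  {"tx": -29, "ty": -22},
  {"tx": -29, "ty": -22},
])

```text
schema error: expected keys tx, ty, tz, turn, fingers
```

Request:
play_rows([
  {"tx": -29, "ty": -22},
  {"tx": -29, "ty": -22},
  {"tx": -29, "ty": -22},
  {"tx": -29, "ty": -22},
  {"tx": -29, "ty": -22},
])

```text
schema error: expected keys tx, ty, tz, turn, fingers
```

Request:
play_rows([
  {"tx": -29, "ty": -22},
  {"tx": -29, "ty": -22},
  {"tx": -29, "ty": -22},
  {"tx": -29, "ty": -22},
  {"tx": -29, "ty": -22},
])

```text
schema error: expected keys tx, ty, tz, turn, fingers
```

Request:
play_rows([
  {"tx": -28, "ty": -24},
  {"turn": 0.116, "tz": 10},
  {"turn": 0.116, "tz": 10},
  {"turn": 0.116, "tz": 10},
  {"turn": 0.116, "tz": 10},
])

```text
schema error: expected keys tx, ty, tz, turn, fingers
```

Request:
play_rows([
  {},
  {},
])

```text
schema error: expected keys tx, ty, tz, turn, fingers
```

```bash
cat >> h.py <<'E'
def st():
    s=read_state();w,x,y,z=s["ee_rot"]
    ty=np.array([2*(x*y-w*z),1-2*(x*x+z*z)]);tx=np.array([1-2*(y*y+z*z),2*(x*y+w*z)])
    print("t",round(s["time_s"],2),"pos",np.round(s["ee_pos"],4),"yawY",round(float(np.degrees(np.arctan2(ty[1],ty[0]))),2),"F",np.round(s["contact_force"],2),"M",np.round(s["torque"],2),"op",round(s["opening"],4))
    return np.array(s["ee_pos"]),tx,ty
def go(X):
    p,tx,ty=st();d=1000*(np.array(X[:2])-p[:2]);print("tx %.1f ty %.1f"%(d@tx,d@ty), "tz %.1f"%(1000*(p[2]-X[2]) if len(X)>2 else 0))
E
python3 - <<'E'
from h import *
p,tx,ty=st()
im=read_camera("wrist");cv2.imwrite("pics/w1.png",im[:,:,::-1])
for X in [(.505,.089,.084)]: print(proj("wrist",X), proj("wrist",p-[0,0,.1]))
E
```

```text
t 0.1 pos [0.153  0.5538 0.2475] yawY 74.54 F [ 0.02 -0.37 -0.66] M [-0.05 -0.02  0.01] op 0.0854
[ -4.3029 510.0874] [258.0383 197.1305]
```

View pics/w1.png

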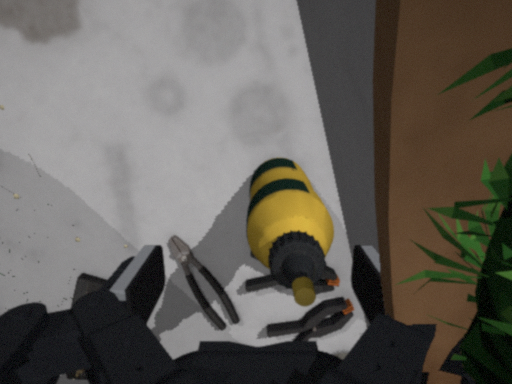

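The rows need all five keys, so the arm hasn't moved; the wrist picture only shows the starting view with the bottle at (285,230). I'll send the moves again in full.

Request:
play_rows([
  {"tx": -29, "ty": -22, "tz": 0, "turn": 0, "fingers": 85},
  {"tx": -29, "ty": -22, "tz": 0, "turn": 0, "fingers": 85},
  {"tx": -29, "ty": -22, "tz": 0, "turn": 0, "fingers": 85},
  {"tx": -29, "ty": -22, "tz": 0, "turn": 0, "fingers": 85},
  {"tx": -29, "ty": -22, "tz": 0, "turn": 0, "fingers": 85},
])

```text
time_s: 0.57
ee_pos: [0.2641, 0.4081, 0.248]
ee_rot: [-0.0, 0.134, 0.991, -0.0]
contact_force: [0.5, 1.1, 0.2]
opening: 0.0846
```

Request:
play_rows([
  {"tx": -29, "ty": -22, "tz": 0, "turn": 0, "fingers": 85},
  {"tx": -29, "ty": -22, "tz": 0, "turn": 0, "fingers": 85},
  {"tx": -29, "ty": -22, "tz": 0, "turn": 0, "fingers": 85},
  {"tx": -29, "ty": -22, "tz": 0, "turn": 0, "fingers": 85},
  {"tx": -29, "ty": -22, "tz": 0, "turn": 0, "fingers": 85},
])

```text
time_s: 0.98
ee_pos: [0.3747, 0.2633, 0.2483]
ee_rot: [0.0, 0.134, 0.991, 0.0]
contact_force: [0.2, -0.0, 0.7]
opening: 0.0853
```

Request:
play_rows([
  {"tx": -29, "ty": -22, "tz": 0, "turn": 0, "fingers": 85},
  {"tx": -29, "ty": -22, "tz": 0, "turn": 0, "fingers": 85},
  {"tx": -29, "ty": -22, "tz": 0, "turn": 0, "fingers": 85},
  {"tx": -29, "ty": -22, "tz": 0, "turn": 0, "fingers": 85},
  {"tx": -29, "ty": -22, "tz": 0, "turn": 0, "fingers": 85},
])

```text
time_s: 1.4
ee_pos: [0.4852, 0.1185, 0.2482]
ee_rot: [-0.0, 0.135, 0.991, 0.0]
contact_force: [0.9, 1.4, 1.6]
opening: 0.0848
```

Request:
play_rows([
  {"tx": -28, "ty": -24, "tz": 0, "turn": 0, "fingers": 85},
  {"tx": 0, "ty": 0, "tz": 10, "turn": 0.116, "fingers": 85},
  {"tx": 0, "ty": 0, "tz": 10, "turn": 0.116, "fingers": 85},
  {"tx": 0, "ty": 0, "tz": 10, "turn": 0.116, "fingers": 85},
  {"tx": 0, "ty": 0, "tz": 10, "turn": 0.116, "fingers": 85},
])

```text
time_s: 1.82
ee_pos: [0.505, 0.0892, 0.2075]
ee_rot: [-0.0, 0.362, 0.932, -0.0]
contact_force: [-0.2, 0.6, 0.1]
opening: 0.0851
```

Request:
play_rows([
  {"tx": 0, "ty": 0, "tz": 0, "turn": 0, "fingers": 85},
  {"tx": 0, "ty": 0, "tz": 0, "turn": 0, "fingers": 85},
])

```text
time_s: 1.98
ee_pos: [0.5046, 0.0896, 0.2077]
ee_rot: [-0.001, 0.357, 0.934, -0.0]
contact_force: [0.4, -0.8, 0.9]
opening: 0.0847
```

```bash

python3 - <<'E'
from h import *
go((.505,.089,.053))
im=read_camera("wrist");cv2.imwrite("pics/w2.png",im[:,:,::-1])
print(proj("wrist",(.505,.089,.084)))
E
```

```text
t 1.98 pos [0.5046 0.0896 0.2077] yawY 48.15 F [ 0.44 -0.77  0.95] M [ 0.04  0.02 -0.03] op 0.0847
tx -0.7 ty -0.2 tz 154.7
[256.6625 188.5915]
```

View pics/w2.png

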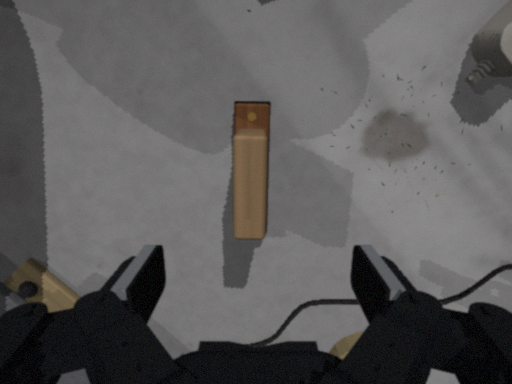

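Wrist view: the grip top spans about x 234–267, y 130–238, parallel to the jaws. I'll compute the offset.

```bash

python3 - <<'E'
from h import *
print([ray("wrist",q,.084) for q in [(235,130),(267,130),(234,238),(266,238)]])
X=ray("wrist",(250.5,184),.084);print(X);go((X[0],X[1],.053))
E
```

```text
[array([0.4587, 0.108 , 0.084 ]), array([0.4752, 0.1265, 0.084 ]), array([0.5248, 0.0452, 0.084 ]), array([0.5431, 0.0656, 0.084 ])]
[0.4988 0.0879 0.084 ]
t 2.03 pos [0.5051 0.0897 0.2084] yawY 48.17 F [-0.01  0.62 -0.45] M [-0.02  0.01 -0.02] op 0.0853
tx 3.5 ty -5.6 tz 155.4
```

Request:
play_rows([
  {"tx": 3, "ty": -5, "tz": 35, "turn": 0.02, "fingers": 85},
  {"tx": 0, "ty": 0, "tz": 35, "turn": 0, "fingers": 85},
  {"tx": 0, "ty": 0, "tz": 35, "turn": 0, "fingers": 85},
  {"tx": 0, "ty": 0, "tz": 30, "turn": 0, "fingers": 85},
  {"tx": 0, "ty": 0, "tz": 18, "turn": 0, "fingers": 85},
])

```text
time_s: 2.45
ee_pos: [0.4982, 0.0881, 0.053]
ee_rot: [-0.001, 0.366, 0.93, -0.0]
contact_force: [-0.1, -0.5, -0.5]
opening: 0.085
```

Request:
play_rows([
  {"tx": 0, "ty": 0, "tz": 0, "turn": 0, "fingers": 60},
  {"tx": 0, "ty": 0, "tz": 0, "turn": 0, "fingers": 40},
  {"tx": 0, "ty": 0, "tz": 0, "turn": 0, "fingers": 25},
  {"tx": 0, "ty": 0, "tz": 0, "turn": 0, "fingers": 10},
  {"tx": 0, "ty": 0, "tz": 0, "turn": 0, "fingers": 10},
])

```text
time_s: 2.87
ee_pos: [0.501, 0.0878, 0.0572]
ee_rot: [0.002, 0.368, 0.93, 0.0]
contact_force: [1.1, 2.2, -2.2]
opening: 0.0273
```

Request:
play_rows([
  {"tx": 0, "ty": 0, "tz": 0, "turn": 0, "fingers": 10},
  {"tx": 0, "ty": 0, "tz": 0, "turn": 0, "fingers": 10},
  {"tx": 0, "ty": 0, "tz": 0, "turn": 0, "fingers": 10},
  {"tx": 0, "ty": 0, "tz": 0, "turn": 0, "fingers": 10},
  {"tx": 0, "ty": 0, "tz": 0, "turn": 0, "fingers": 10},
])

```text
time_s: 3.28
ee_pos: [0.5008, 0.0879, 0.0568]
ee_rot: [0.001, 0.368, 0.93, 0.0]
contact_force: [-1.7, 0.7, 7.2]
opening: 0.0274
```

Request:
play_rows([
  {"tx": 0, "ty": 0, "tz": -5, "turn": 0, "fingers": 10},
  {"tx": 0, "ty": 0, "tz": -15, "turn": 0, "fingers": 10},
  {"tx": 0, "ty": 0, "tz": -30, "turn": 0, "fingers": 10},
  {"tx": 0, "ty": 0, "tz": -35, "turn": 0, "fingers": 10},
  {"tx": 0, "ty": 0, "tz": -35, "turn": 0, "fingers": 10},
])

```text
time_s: 3.7
ee_pos: [0.4984, 0.088, 0.176]
ee_rot: [-0.001, 0.368, 0.93, -0.0]
contact_force: [1.3, -0.4, -1.7]
opening: 0.0273
```

Request:
play_rows([
  {"tx": 0, "ty": 0, "tz": 0, "turn": 0.12, "fingers": 10},
  {"tx": 0, "ty": 0, "tz": 0, "turn": 0.12, "fingers": 10},
  {"tx": 0, "ty": 0, "tz": 0, "turn": 0.12, "fingers": 10},
  {"tx": 0, "ty": 0, "tz": 0, "turn": 0.12, "fingers": 10},
  {"tx": 0, "ty": 0, "tz": 0, "turn": 0.12, "fingers": 10},
])

```text
time_s: 4.12
ee_pos: [0.4991, 0.088, 0.1754]
ee_rot: [-0.0, 0.629, 0.778, -0.0]
contact_force: [0.2, -0.0, -2.0]
opening: 0.0273
```

Request:
play_rows([
  {"tx": 0, "ty": 0, "tz": 0, "turn": 0.12, "fingers": 10},
  {"tx": 0, "ty": 0, "tz": 0, "turn": 0.105, "fingers": 10},
  {"tx": 0, "ty": 0, "tz": 0, "turn": 0, "fingers": 10},
  {"tx": 0, "ty": 0, "tz": 0, "turn": 0, "fingers": 10},
])

```text
time_s: 4.45
ee_pos: [0.4993, 0.088, 0.1753]
ee_rot: [-0.0, 0.709, 0.705, -0.0]
contact_force: [-0.2, -0.7, -1.6]
opening: 0.0274
```

```bash

python3 - <<'E'
from h import *
go((.418,-.334,.15))
a=read_camera("scene");b=read_camera("side");w=read_camera("wrist")
u=proj("scene",(.5,.088,.12)).astype(int);v=proj("side",(.5,.088,.12)).astype(int);print(u,v)
c=lambda im,u:cv2.resize(im[max(u[1]-65,0):u[1]+65,u[0]-65:u[0]+65],(390,390),interpolation=cv2.INTER_CUBIC)
cv2.imwrite("pics/g3.png",np.hstack([c(a,u),c(b,v)])[:,:,::-1]); cv2.imwrite("pics/w3.png",w[:,:,::-1])
E
```

```text
t 4.45 pos [0.4993 0.088  0.1753] yawY -0.27 F [-0.23 -0.67 -1.59] M [0.07 0.   0.02] op 0.0274
tx -422.3 ty -79.3 tz 25.3
[243 180] [249 180]
```

View pics/g3.png

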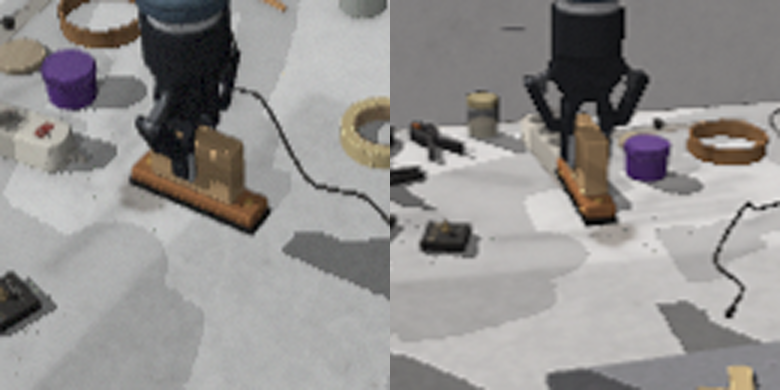

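The block is held level and straight by its grip. Next it goes behind the chips.

Request:
play_rows([
  {"tx": -38, "ty": -7, "tz": 0, "turn": 0, "fingers": 10},
  {"tx": -38, "ty": -7, "tz": 0, "turn": 0, "fingers": 10},
  {"tx": -38, "ty": -7, "tz": 0, "turn": 0, "fingers": 10},
  {"tx": -38, "ty": -7, "tz": 0, "turn": 0, "fingers": 10},
  {"tx": -38, "ty": -7, "tz": 0, "turn": 0, "fingers": 10},
])

```text
time_s: 5.02
ee_pos: [0.4625, -0.1032, 0.1755]
ee_rot: [0.0, 0.709, 0.705, 0.0]
contact_force: [0.8, -0.4, -1.8]
opening: 0.0271
```

Request:
play_rows([
  {"tx": -38, "ty": -7, "tz": 0, "turn": 0, "fingers": 10},
  {"tx": -38, "ty": -7, "tz": 0, "turn": 0, "fingers": 10},
  {"tx": -38, "ty": -7, "tz": 0, "turn": 0, "fingers": 10},
  {"tx": -38, "ty": -7, "tz": 0, "turn": 0, "fingers": 10},
  {"tx": -38, "ty": -7, "tz": 0, "turn": 0, "fingers": 10},
])

```text
time_s: 5.43
ee_pos: [0.4258, -0.2933, 0.1755]
ee_rot: [0.0, 0.709, 0.705, 0.0]
contact_force: [0.7, 0.1, -2.1]
opening: 0.0274
```

Request:
play_rows([
  {"tx": -40, "ty": -9, "tz": 0, "turn": 0, "fingers": 10},
  {"tx": 0, "ty": 0, "tz": 20, "turn": 0, "fingers": 10},
  {"tx": 0, "ty": 0, "tz": 15, "turn": 0, "fingers": 10},
  {"tx": 0, "ty": 0, "tz": 0, "turn": 0, "fingers": 10},
  {"tx": 0, "ty": 0, "tz": 0, "turn": 0, "fingers": 10},
])

```text
time_s: 5.85
ee_pos: [0.4165, -0.3308, 0.1395]
ee_rot: [-0.001, 0.71, 0.705, 0.0]
contact_force: [-0.9, 0.3, -2.1]
opening: 0.0272
```

```bash

python3 - <<'E'
from h import *
go((.418,-.334,.127))
a=read_camera("scene");b=read_camera("side")
c=lambda im,u:cv2.resize(im[u[1]-65:u[1]+65,u[0]-65:u[0]+65],(390,390),interpolation=cv2.INTER_CUBIC)
cv2.imwrite("pics/g4.png",np.hstack([c(a,(380,245)),c(b,(290,255))])[:,:,::-1])
E
```

```text
t 5.85 pos [ 0.4165 -0.3308  0.1395] yawY -0.42 F [-0.92  0.26 -2.13] M [0.02 0.   0.02] op 0.0272
tx -3.2 ty 1.5 tz 12.5
```

View pics/g4.png

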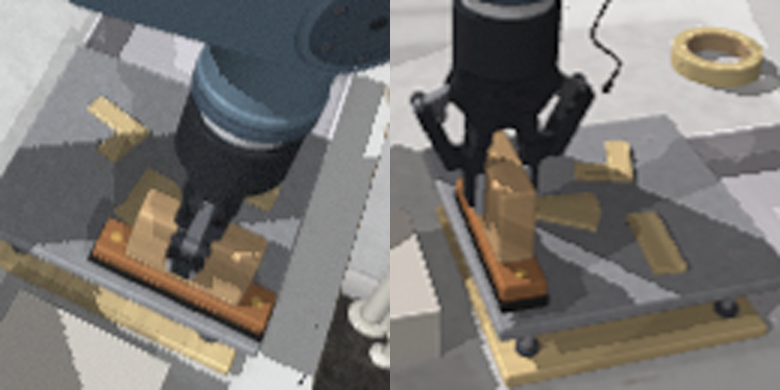

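The block hangs inside the near end of the board, behind all the chips. Now I go down and feel for the stop.

Request:
play_rows([
  {"tx": -3, "ty": 1, "tz": 5, "turn": -0.005, "fingers": 10},
  {"tx": 0, "ty": 0, "tz": 5, "turn": 0, "fingers": 10},
  {"tx": 0, "ty": 0, "tz": 2, "turn": 0, "fingers": 10},
  {"tx": 0, "ty": 0, "tz": 2, "turn": 0, "fingers": 10},
  {"tx": 0, "ty": 0, "tz": 0, "turn": 0, "fingers": 10},
])

```text
time_s: 6.37
ee_pos: [0.4182, -0.3342, 0.1259]
ee_rot: [-0.0, 0.708, 0.706, 0.0]
contact_force: [0.1, -0.7, -1.5]
opening: 0.0273
```

Request:
play_rows([
  {"tx": 0, "ty": 0, "tz": 1, "turn": 0, "fingers": 10},
  {"tx": 0, "ty": 0, "tz": 1, "turn": 0, "fingers": 10},
  {"tx": 0, "ty": 0, "tz": 0, "turn": 0, "fingers": 10},
])

```text
time_s: 6.62
ee_pos: [0.4182, -0.3345, 0.1243]
ee_rot: [0.0, 0.708, 0.706, 0.0]
contact_force: [0.1, -0.2, -1.8]
opening: 0.0274
```

Request:
play_rows([
  {"tx": 0, "ty": 0, "tz": 1, "turn": 0, "fingers": 10},
  {"tx": 0, "ty": 0, "tz": 1, "turn": 0, "fingers": 10},
  {"tx": 0, "ty": 0, "tz": 0, "turn": 0, "fingers": 10},
])

```text
time_s: 6.87
ee_pos: [0.4182, -0.3345, 0.1222]
ee_rot: [0.0, 0.708, 0.706, -0.0]
contact_force: [0.1, 0.6, -2.6]
opening: 0.0272
```

```bash
python3 -c "
from h import *
st()"
```

```text
t 6.87 pos [ 0.4182 -0.3345  0.1222] yawY -0.17 F [ 0.07  0.59 -2.59] M [-0.08 -0.06 -0.  ] op 0.0272
```

Request:
play_rows([
  {"tx": 0, "ty": 0, "tz": 1, "turn": 0, "fingers": 10},
  {"tx": 0, "ty": 0, "tz": 1, "turn": 0, "fingers": 10},
  {"tx": 0, "ty": 0, "tz": 0, "turn": 0, "fingers": 10},
])

```text
time_s: 7.12
ee_pos: [0.4182, -0.3345, 0.1201]
ee_rot: [0.0, 0.708, 0.706, -0.0]
contact_force: [0.6, -0.5, -1.3]
opening: 0.027
```

Request:
play_rows([
  {"tx": 0, "ty": 0, "tz": 1, "turn": 0, "fingers": 10},
  {"tx": 0, "ty": 0, "tz": 1, "turn": 0, "fingers": 10},
  {"tx": 0, "ty": 0, "tz": 0, "turn": 0, "fingers": 10},
])

```text
time_s: 7.37
ee_pos: [0.4182, -0.3345, 0.1181]
ee_rot: [0.0, 0.708, 0.706, -0.0]
contact_force: [-0.8, -0.5, -0.8]
opening: 0.0275
```

Request:
play_rows([
  {"tx": 0, "ty": 0, "tz": 1, "turn": 0, "fingers": 10},
  {"tx": 0, "ty": 0, "tz": 1, "turn": 0, "fingers": 10},
  {"tx": 0, "ty": 0, "tz": 0, "turn": 0, "fingers": 10},
])

```text
time_s: 7.62
ee_pos: [0.4181, -0.3345, 0.1161]
ee_rot: [-0.0, 0.708, 0.706, -0.0]
contact_force: [0.5, -0.6, -0.8]
opening: 0.027
```

Request:
play_rows([
  {"tx": 0, "ty": 0, "tz": 1, "turn": 0, "fingers": 10},
  {"tx": 0, "ty": 0, "tz": 1, "turn": 0, "fingers": 10},
  {"tx": 0, "ty": 0, "tz": 0, "turn": 0, "fingers": 10},
])

```text
time_s: 7.87
ee_pos: [0.4182, -0.3344, 0.1141]
ee_rot: [0.0, 0.708, 0.706, -0.0]
contact_force: [-0.5, 0.3, -0.9]
opening: 0.0272
```

Request:
play_rows([
  {"tx": 0, "ty": 0, "tz": 1, "turn": 0, "fingers": 10},
  {"tx": 0, "ty": 0, "tz": 0, "turn": 0, "fingers": 10},
])

```text
time_s: 8.03
ee_pos: [0.4182, -0.3345, 0.1131]
ee_rot: [0.0, 0.708, 0.706, -0.0]
contact_force: [-0.2, -1.2, -0.9]
opening: 0.0278
```

Request:
play_rows([
  {"tx": 0, "ty": 0, "tz": 1, "turn": 0, "fingers": 10},
  {"tx": 0, "ty": 0, "tz": 1, "turn": 0, "fingers": 10},
  {"tx": 0, "ty": 0, "tz": 0, "turn": 0, "fingers": 10},
])

```text
time_s: 8.28
ee_pos: [0.4182, -0.3345, 0.1112]
ee_rot: [0.0, 0.708, 0.706, -0.0]
contact_force: [-0.1, 0.3, 1.4]
opening: 0.0273
```

Request:
play_rows([
  {"tx": 0, "ty": 0, "tz": 1, "turn": 0, "fingers": 10},
  {"tx": 0, "ty": 0, "tz": 0, "turn": 0, "fingers": 10},
])

```text
time_s: 8.45
ee_pos: [0.4183, -0.3345, 0.1106]
ee_rot: [0.0, 0.708, 0.706, -0.0]
contact_force: [-1.7, 1.9, 5.1]
opening: 0.0275
```

The stop pushes back at TCP z ≈ 0.111. One more millimetre for a firm press.

Request:
play_rows([
  {"tx": 0, "ty": 0, "tz": 1, "turn": 0, "fingers": 10},
  {"tx": 0, "ty": 0, "tz": 0, "turn": 0, "fingers": 10},
])

```text
time_s: 8.62
ee_pos: [0.4183, -0.3345, 0.1099]
ee_rot: [0.0, 0.708, 0.706, -0.0]
contact_force: [-1.6, 3.2, 7.8]
opening: 0.0274
```

Request:
play_rows([
  {"tx": 0, "ty": 3, "tz": 0, "turn": 0, "fingers": 10},
  {"tx": 0, "ty": 5, "tz": 0, "turn": 0, "fingers": 10},
  {"tx": 0, "ty": 5, "tz": 0, "turn": 0, "fingers": 10},
])

```text
time_s: 8.87
ee_pos: [0.4308, -0.3352, 0.11]
ee_rot: [0.0, 0.708, 0.706, -0.001]
contact_force: [-5.0, -0.1, 7.3]
opening: 0.0274
```

Request:
play_rows([
  {"tx": 0, "ty": 7, "tz": 0, "turn": 0, "fingers": 10},
  {"tx": 0, "ty": 7, "tz": 0, "turn": 0, "fingers": 10},
  {"tx": 0, "ty": 7, "tz": 0, "turn": 0, "fingers": 10},
  {"tx": 0, "ty": 7, "tz": 0, "turn": 0, "fingers": 10},
  {"tx": 0, "ty": 7, "tz": 0, "turn": 0, "fingers": 10},
])

```text
time_s: 9.28
ee_pos: [0.4659, -0.3353, 0.11]
ee_rot: [-0.0, 0.708, 0.706, -0.001]
contact_force: [-5.6, 0.1, 7.1]
opening: 0.0277
```

Request:
play_rows([
  {"tx": 0, "ty": 7, "tz": 0, "turn": 0, "fingers": 10},
  {"tx": 0, "ty": 7, "tz": 0, "turn": 0, "fingers": 10},
  {"tx": 0, "ty": 7, "tz": 0, "turn": 0, "fingers": 10},
  {"tx": 0, "ty": 7, "tz": 0, "turn": 0, "fingers": 10},
  {"tx": 0, "ty": 7, "tz": 0, "turn": 0, "fingers": 10},
])

```text
time_s: 9.7
ee_pos: [0.5009, -0.3354, 0.11]
ee_rot: [-0.0, 0.708, 0.706, -0.001]
contact_force: [-5.1, 0.6, 6.4]
opening: 0.0269
```

Request:
play_rows([
  {"tx": 0, "ty": 7, "tz": 0, "turn": 0, "fingers": 10},
  {"tx": 0, "ty": 7, "tz": 0, "turn": 0, "fingers": 10},
  {"tx": 0, "ty": 7, "tz": 0, "turn": 0, "fingers": 10},
  {"tx": 0, "ty": 7, "tz": 0, "turn": 0, "fingers": 10},
  {"tx": 0, "ty": 7, "tz": 0, "turn": 0, "fingers": 10},
])

```text
time_s: 10.12
ee_pos: [0.5358, -0.3355, 0.11]
ee_rot: [-0.0, 0.708, 0.706, -0.001]
contact_force: [-5.3, 0.1, 7.6]
opening: 0.0275
```

```bash

python3 - <<'E'
from h import *
go((.637,-.334))
a=read_camera("scene");b=read_camera("side")
c=lambda im,u:cv2.resize(im[u[1]-65:u[1]+65,u[0]-65:u[0]+65],(390,390),interpolation=cv2.INTER_CUBIC)
cv2.imwrite("pics/g5.png",np.hstack([c(a,(380,235)),c(b,(320,255))])[:,:,::-1])
E
```

```text
t 10.12 pos [ 0.5358 -0.3355  0.11  ] yawY -0.17 F [-5.29  0.08  7.63] M [-0.1   1.03 -0.02] op 0.0275
tx 1.8 ty 101.2 tz 0.0
```

View pics/g5.png

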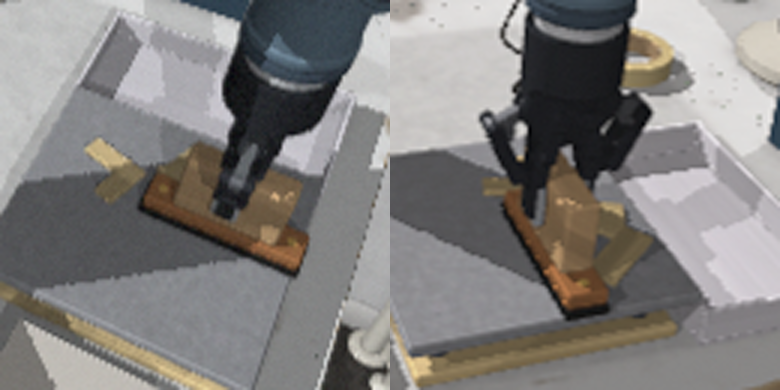

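Wedge and strip are both ahead of the block, and the L is just clear on its left. I continue over the edge.

Request:
play_rows([
  {"tx": 0, "ty": 7, "tz": 0, "turn": 0, "fingers": 10},
  {"tx": 0, "ty": 7, "tz": 0, "turn": 0, "fingers": 10},
  {"tx": 0, "ty": 7, "tz": 0, "turn": 0, "fingers": 10},
  {"tx": 0, "ty": 7, "tz": 0, "turn": 0, "fingers": 10},
  {"tx": 0, "ty": 7, "tz": 0, "turn": 0, "fingers": 10},
])

```text
time_s: 10.63
ee_pos: [0.5709, -0.3356, 0.1101]
ee_rot: [-0.0, 0.708, 0.706, -0.001]
contact_force: [-5.5, 0.5, 7.4]
opening: 0.0273
```

Request:
play_rows([
  {"tx": 0, "ty": 7, "tz": 0, "turn": 0, "fingers": 10},
  {"tx": 0, "ty": 7, "tz": 0, "turn": 0, "fingers": 10},
  {"tx": 0, "ty": 7, "tz": 0, "turn": 0, "fingers": 10},
  {"tx": 0, "ty": 7, "tz": 0, "turn": 0, "fingers": 10},
  {"tx": 0, "ty": 7, "tz": 0, "turn": 0, "fingers": 10},
])

```text
time_s: 11.05
ee_pos: [0.606, -0.3357, 0.1101]
ee_rot: [-0.0, 0.708, 0.706, -0.001]
contact_force: [-5.3, 0.5, 7.1]
opening: 0.0275
```

Request:
play_rows([
  {"tx": 0, "ty": 6, "tz": 0, "turn": 0, "fingers": 10},
  {"tx": 0, "ty": 6, "tz": 0, "turn": 0, "fingers": 10},
  {"tx": 0, "ty": 6, "tz": 0, "turn": 0, "fingers": 10},
  {"tx": 0, "ty": 6, "tz": 0, "turn": 0, "fingers": 10},
  {"tx": 0, "ty": 2, "tz": 0, "turn": 0, "fingers": 10},
])

```text
time_s: 11.47
ee_pos: [0.6323, -0.3357, 0.1102]
ee_rot: [0.0, 0.708, 0.706, -0.001]
contact_force: [-5.5, -0.4, 7.7]
opening: 0.0275
```

```bash

python3 - <<'E'
from h import *
st()
a=read_camera("scene");b=read_camera("side")
c=lambda im,u:cv2.resize(im[u[1]-65:u[1]+65,u[0]-65:u[0]+65],(390,390),interpolation=cv2.INTER_CUBIC)
cv2.imwrite("pics/g6.png",np.hstack([c(a,(385,225)),c(b,(345,260))])[:,:,::-1])
E
```

```text
t 11.47 pos [ 0.6323 -0.3357  0.1102] yawY -0.16 F [-5.52 -0.44  7.69] M [-0.13  1.05 -0.07] op 0.0275
```

View pics/g6.png

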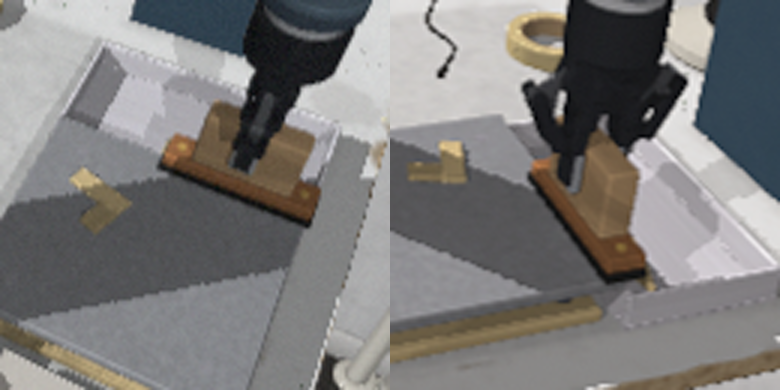

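The chips have gone ahead of the block; a bit of one shows at side (367,290), by the tray's near corner. I push 10 mm further, lift, and look at the tray without the block in the way.

Request:
play_rows([
  {"tx": 0, "ty": 5, "tz": 0, "turn": 0, "fingers": 10},
  {"tx": 0, "ty": 5, "tz": 0, "turn": 0, "fingers": 10},
  {"tx": 0, "ty": 0, "tz": -10, "turn": 0, "fingers": 10},
  {"tx": 0, "ty": 0, "tz": -20, "turn": 0, "fingers": 10},
  {"tx": 0, "ty": 0, "tz": -20, "turn": 0, "fingers": 10},
])

```text
time_s: 11.98
ee_pos: [0.6412, -0.3343, 0.1579]
ee_rot: [-0.002, 0.708, 0.706, -0.0]
contact_force: [-0.0, -0.2, -2.0]
opening: 0.0272
```

Request:
play_rows([
  {"tx": 16, "ty": -36, "tz": 0, "turn": 0, "fingers": 10},
  {"tx": 16, "ty": -36, "tz": 0, "turn": 0, "fingers": 10},
  {"tx": 16, "ty": -36, "tz": 0, "turn": 0, "fingers": 10},
  {"tx": 16, "ty": -36, "tz": 0, "turn": 0, "fingers": 10},
  {"tx": 16, "ty": -36, "tz": 0, "turn": 0, "fingers": 10},
])

```text
time_s: 12.4
ee_pos: [0.4605, -0.2533, 0.1588]
ee_rot: [-0.0, 0.708, 0.706, 0.0]
contact_force: [-0.6, -0.9, -1.4]
opening: 0.0272
```

Request:
play_rows([
  {"tx": 16, "ty": -35, "tz": 0, "turn": 0, "fingers": 10},
  {"tx": 0, "ty": 0, "tz": 0, "turn": 0, "fingers": 10},
  {"tx": 0, "ty": 0, "tz": 0, "turn": 0, "fingers": 10},
])

```text
time_s: 12.65
ee_pos: [0.4253, -0.2368, 0.1587]
ee_rot: [-0.001, 0.708, 0.706, 0.0]
contact_force: [1.1, -0.3, -2.5]
opening: 0.0276
```

```bash

python3 - <<'E'
from h import *
go((.425,-.24,.1099))
a=read_camera("scene");b=read_camera("side")
cv2.imwrite("pics/a7.png",a[:,:,::-1]);cv2.imwrite("pics/b7.png",b[:,:,::-1])
for n,im in (("scene",a),("side",b)):
    h=cv2.cvtColor(im,cv2.COLOR_RGB2HSV);m=((h[...,0]>10)&(h[...,0]<28)&(h[...,1]>70)&(h[...,2]>50)).astype(np.uint8)
    k,l,s,c=cv2.connectedComponentsWithStats(m)
    for i in range(1,k):
        if s[i,4]>15:
            A=ray(n,c[i],.01);B=ray(n,c[i],.055)
            if .35<A[0]<.85 and -.45<A[1]<-.1: print(n,c[i].round(),s[i,:5],"z.01",A[:2],"z.055",B[:2])
c=lambda im,u:cv2.resize(im[u[1]-65:u[1]+65,u[0]-65:u[0]+65],(390,390),interpolation=cv2.INTER_CUBIC)
cv2.imwrite("pics/g7.png",np.hstack([c(a,(385,225)),c(b,(345,260))])[:,:,::-1])
E
```

```text
t 12.65 pos [ 0.4253 -0.2368  0.1587] yawY -0.21 F [ 1.13 -0.26 -2.5 ] M [-0.08 -0.05 -0.01] op 0.0276
tx -3.2 ty -0.3 tz 48.8
scene [418. 221.] [406 217  23  10  92] z.01 [ 0.7048 -0.389 ] z.055 [ 0.661  -0.3859]
scene [345. 242.] [ 313  219   57   47 1159] z.01 [ 0.5238 -0.2304] z.055 [ 0.49   -0.2361]
scene [352. 282.] [310 260  83  44 686] z.01 [ 0.4166 -0.2922] z.055 [ 0.3888 -0.2945]
side [298. 245.] [287 237  19  14 161] z.01 [ 0.5875 -0.1475] z.055 [ 0.5599 -0.207 ]
side [297. 301.] [ 241  259  109   60 1305] z.01 [ 0.4994 -0.3666] z.055 [ 0.4783 -0.41  ]
side [354. 270.] [346 262  16  16  96] z.01 [ 0.6904 -0.2933] z.055 [ 0.6553 -0.342 ]
side [370. 287.] [361 283  18   9  97] z.01 [ 0.6956 -0.3641] z.055 [ 0.6601 -0.4076]
```

View pics/g7.png

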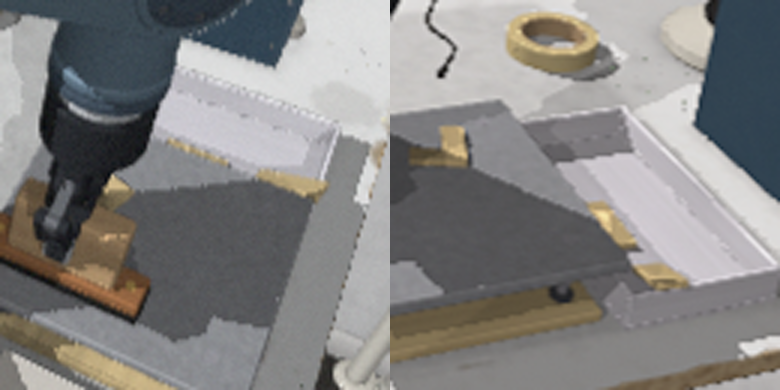

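Wedge (side (354,270)) and strip (side (370,287)) are both below the edge in the tray. The L is still on the board, under the arm in the scene view. Second stroke.

Request:
play_rows([
  {"tx": -3, "ty": 0, "tz": 20, "turn": 0, "fingers": 10},
  {"tx": 0, "ty": 0, "tz": 10, "turn": 0, "fingers": 10},
  {"tx": 0, "ty": 0, "tz": 6, "turn": 0, "fingers": 10},
  {"tx": 0, "ty": 0, "tz": 5, "turn": 0, "fingers": 10},
  {"tx": 0, "ty": 0, "tz": 3, "turn": 0, "fingers": 10},
])

```text
time_s: 13.17
ee_pos: [0.428, -0.2419, 0.115]
ee_rot: [0.0, 0.708, 0.706, -0.0]
contact_force: [0.6, 0.3, -0.2]
opening: 0.0271
```

Request:
play_rows([
  {"tx": 0, "ty": 0, "tz": 2, "turn": 0, "fingers": 10},
  {"tx": 0, "ty": 0, "tz": 1, "turn": 0, "fingers": 10},
  {"tx": 0, "ty": 0, "tz": 1, "turn": 0, "fingers": 10},
  {"tx": 0, "ty": 0, "tz": 0, "turn": 0, "fingers": 10},
])

```text
time_s: 13.5
ee_pos: [0.4277, -0.2417, 0.1116]
ee_rot: [0.0, 0.708, 0.706, 0.0]
contact_force: [1.4, -0.8, -0.8]
opening: 0.0275
```

Request:
play_rows([
  {"tx": 0, "ty": 0, "tz": 1, "turn": 0, "fingers": 10},
  {"tx": 0, "ty": 0, "tz": 1, "turn": 0, "fingers": 10},
  {"tx": 0, "ty": 0, "tz": 0, "turn": 0, "fingers": 10},
])

```text
time_s: 13.75
ee_pos: [0.4278, -0.2416, 0.11]
ee_rot: [0.0, 0.708, 0.706, 0.0]
contact_force: [-1.1, 1.1, 7.8]
opening: 0.0275
```

Firm pressure again (about 10 N net). Wiping.

Request:
play_rows([
  {"tx": 0, "ty": 4, "tz": 0, "turn": 0, "fingers": 10},
  {"tx": 0, "ty": 7, "tz": 0, "turn": 0, "fingers": 10},
  {"tx": 0, "ty": 7, "tz": 0, "turn": 0, "fingers": 10},
  {"tx": 0, "ty": 7, "tz": 0, "turn": 0, "fingers": 10},
  {"tx": 0, "ty": 7, "tz": 0, "turn": 0, "fingers": 10},
])

```text
time_s: 14.17
ee_pos: [0.459, -0.2418, 0.1099]
ee_rot: [-0.001, 0.708, 0.706, -0.001]
contact_force: [-6.1, -0.4, 8.4]
opening: 0.0274
```

Request:
play_rows([
  {"tx": 0, "ty": 7, "tz": 0, "turn": 0, "fingers": 10},
  {"tx": 0, "ty": 7, "tz": 0, "turn": 0, "fingers": 10},
  {"tx": 0, "ty": 7, "tz": 0, "turn": 0, "fingers": 10},
  {"tx": 0, "ty": 7, "tz": 0, "turn": 0, "fingers": 10},
  {"tx": 0, "ty": 7, "tz": 0, "turn": 0, "fingers": 10},
])

```text
time_s: 14.58
ee_pos: [0.494, -0.2419, 0.11]
ee_rot: [-0.001, 0.708, 0.706, -0.001]
contact_force: [-5.9, 1.3, 7.7]
opening: 0.0277
```

Request:
play_rows([
  {"tx": 0, "ty": 7, "tz": 0, "turn": 0, "fingers": 10},
  {"tx": 0, "ty": 7, "tz": 0, "turn": 0, "fingers": 10},
  {"tx": 0, "ty": 7, "tz": 0, "turn": 0, "fingers": 10},
  {"tx": 0, "ty": 7, "tz": 0, "turn": 0, "fingers": 10},
  {"tx": 0, "ty": 7, "tz": 0, "turn": 0, "fingers": 10},
])

```text
time_s: 15.0
ee_pos: [0.529, -0.242, 0.11]
ee_rot: [-0.001, 0.708, 0.706, -0.001]
contact_force: [-6.3, 0.4, 7.9]
opening: 0.0273
```

Request:
play_rows([
  {"tx": 0, "ty": 7, "tz": 0, "turn": 0, "fingers": 10},
  {"tx": 0, "ty": 7, "tz": 0, "turn": 0, "fingers": 10},
  {"tx": 0, "ty": 7, "tz": 0, "turn": 0, "fingers": 10},
  {"tx": 0, "ty": 7, "tz": 0, "turn": 0, "fingers": 10},
  {"tx": 0, "ty": 7, "tz": 0, "turn": 0, "fingers": 10},
])

```text
time_s: 15.42
ee_pos: [0.564, -0.2421, 0.11]
ee_rot: [-0.001, 0.708, 0.706, -0.001]
contact_force: [-5.2, 0.1, 7.5]
opening: 0.0268
```

Request:
play_rows([
  {"tx": 0, "ty": 7, "tz": 0, "turn": 0, "fingers": 10},
  {"tx": 0, "ty": 7, "tz": 0, "turn": 0, "fingers": 10},
  {"tx": 0, "ty": 7, "tz": 0, "turn": 0, "fingers": 10},
  {"tx": 0, "ty": 7, "tz": 0, "turn": 0, "fingers": 10},
  {"tx": 0, "ty": 7, "tz": 0, "turn": 0, "fingers": 10},
])

```text
time_s: 15.83
ee_pos: [0.599, -0.2423, 0.1101]
ee_rot: [-0.001, 0.708, 0.706, -0.001]
contact_force: [-5.2, -0.1, 7.6]
opening: 0.0271
```

Request:
play_rows([
  {"tx": 0, "ty": 7, "tz": 0, "turn": 0, "fingers": 10},
  {"tx": 0, "ty": 7, "tz": 0, "turn": 0, "fingers": 10},
  {"tx": 0, "ty": 7, "tz": 0, "turn": 0, "fingers": 10},
  {"tx": 0, "ty": 7, "tz": 0, "turn": 0, "fingers": 10},
  {"tx": 0, "ty": 7, "tz": 0, "turn": 0, "fingers": 10},
])

```text
time_s: 16.25
ee_pos: [0.6339, -0.2424, 0.1101]
ee_rot: [-0.001, 0.708, 0.706, -0.001]
contact_force: [-5.2, 0.4, 6.7]
opening: 0.0277
```

Request:
play_rows([
  {"tx": 0, "ty": 7, "tz": 0, "turn": 0, "fingers": 10},
  {"tx": 0, "ty": 0, "tz": 0, "turn": 0, "fingers": 10},
  {"tx": 0, "ty": 0, "tz": -10, "turn": 0, "fingers": 10},
  {"tx": 0, "ty": 0, "tz": -25, "turn": 0, "fingers": 10},
  {"tx": 0, "ty": 0, "tz": -25, "turn": 0, "fingers": 10},
])

```text
time_s: 16.67
ee_pos: [0.6398, -0.241, 0.1677]
ee_rot: [-0.003, 0.708, 0.706, -0.001]
contact_force: [2.0, 0.6, -1.6]
opening: 0.0275
```

Request:
play_rows([
  {"tx": 36, "ty": -15, "tz": 0, "turn": 0, "fingers": 10},
  {"tx": 36, "ty": -15, "tz": 0, "turn": 0, "fingers": 10},
  {"tx": 36, "ty": -15, "tz": 0, "turn": 0, "fingers": 10},
  {"tx": 36, "ty": -15, "tz": 0, "turn": 0, "fingers": 10},
  {"tx": 36, "ty": -15, "tz": 0, "turn": 0, "fingers": 10},
])

```text
time_s: 17.08
ee_pos: [0.5654, -0.0602, 0.169]
ee_rot: [-0.001, 0.708, 0.706, -0.0]
contact_force: [0.3, 0.9, -2.1]
opening: 0.0274
```

Request:
play_rows([
  {"tx": 36, "ty": -15, "tz": 0, "turn": 0, "fingers": 10},
  {"tx": 36, "ty": -15, "tz": 0, "turn": 0, "fingers": 10},
  {"tx": 36, "ty": -15, "tz": 0, "turn": 0, "fingers": 10},
  {"tx": 36, "ty": -15, "tz": 0, "turn": 0, "fingers": 10},
  {"tx": 0, "ty": 0, "tz": 0, "turn": 0, "fingers": 10},
])

```text
time_s: 17.5
ee_pos: [0.5033, 0.0881, 0.1687]
ee_rot: [-0.003, 0.706, 0.708, -0.0]
contact_force: [-0.2, 0.1, -2.6]
opening: 0.0274
```

```bash

python3 - <<'E'
from h import *
st()
a=read_camera("scene");b=read_camera("side")
for n,im in (("scene",a),("side",b)):
    h=cv2.cvtColor(im,cv2.COLOR_RGB2HSV);m=((h[...,0]>10)&(h[...,0]<28)&(h[...,1]>70)&(h[...,2]>50)).astype(np.uint8)
    k,l,s,c=cv2.connectedComponentsWithStats(m)
    for i in range(1,k):
        if s[i,4]>8:
            A=ray(n,c[i],.01)
            if .35<A[0]<.85 and -.47<A[1]<-.1: print(n,c[i].round(),s[i,:5],"z.01",A[:2],"z.04",ray(n,c[i],.04)[:2])
c=lambda im,u:cv2.resize(im[u[1]-50:u[1]+50,u[0]-50:u[0]+50],(400,400),interpolation=cv2.INTER_CUBIC)
cv2.imwrite("pics/g8.png",np.hstack([c(a,(390,215)),c(b,(350,260))])[:,:,::-1])
E
```

```text
t 17.5 pos [0.5033 0.0881 0.1687] yawY 0.1 F [-0.22  0.1  -2.64] M [ 0.03 -0.04  0.01] op 0.0274
scene [383. 210.] [376 207  16   7  17] z.01 [ 0.6969 -0.2869] z.04 [ 0.668  -0.2886]
scene [419. 221.] [406 217  23  10  87] z.01 [ 0.7048 -0.3906] z.04 [ 0.6756 -0.3885]
scene [352. 282.] [310 260  83  44 683] z.01 [ 0.4164 -0.292 ] z.04 [ 0.3979 -0.2935]
side [343. 256.] [339 254   9   5  32] z.01 [ 0.6917 -0.2308] z.04 [ 0.6682 -0.2663]
side [298. 301.] [ 241  259  109   60 1296] z.01 [ 0.4998 -0.3668] z.04 [ 0.4858 -0.3957]
side [354. 270.] [346 262  16  16  96] z.01 [ 0.6904 -0.2933] z.04 [ 0.667  -0.3258]
side [370. 287.] [361 284  19   8  90] z.01 [ 0.6961 -0.365 ] z.04 [ 0.6724 -0.394 ]
side [293. 340.] [  84  290  428   94 2346] z.01 [ 0.449 -0.47 ] z.04 [ 0.4375 -0.4938]
```

View pics/g8.png

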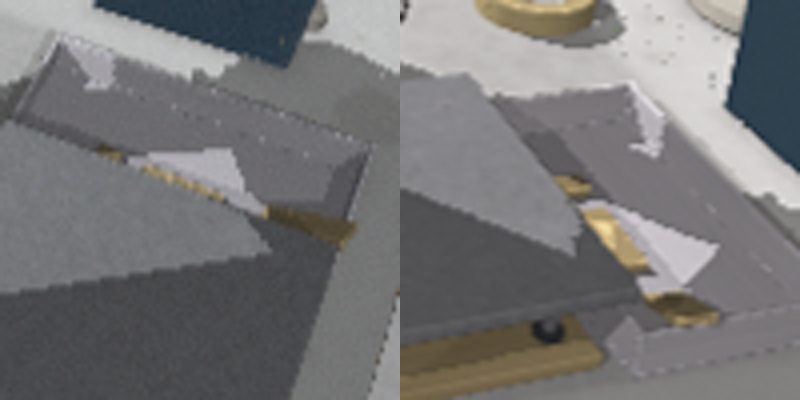

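All three chips are off the board: L at side (343,256), wedge (354,270) and strip (370,287). The strip's visible part triangulates to about z = 0.04, so it may be propped on the wall. That was my 12th picture, so I'll check it by numbers and put the block down meanwhile.

```bash
cat >> h.py <<'E'
def tri(pa,pb):
    A=[];b=[]
    for n,q in (("scene",pa),("side",pb)):
        p=camera_params(n);P=p["intrinsics"]@p["world_to_cam"][:3]
        for k in (0,1): r=q[k]*P[2]-P[k];A.append(r[:3]/np.linalg.norm(r[:3]));b.append(-r[3]/np.linalg.norm(r[:3]))
    X,res,_,_=np.linalg.lstsq(np.array(A),np.array(b),rcond=None);return X,1000*np.sqrt(res)
def poly(n,im,box):
    h=cv2.cvtColor(im,cv2.COLOR_RGB2HSV);m=((h[...,0]>10)&(h[...,0]<28)&(h[...,1]>70)&(h[...,2]>40)).astype(np.uint8)
    z=np.zeros_like(m);x,y,w,hh=box;z[y:y+hh,x:x+w]=m[y:y+hh,x:x+w]
    c=max(cv2.findContours(z,0,2)[0],key=cv2.contourArea);return cv2.approxPolyDP(c,1.3,True)[:,0]
E
python3 - <<'E'
from h import *
a=read_camera("scene");b=read_camera("side")
pa=poly("scene",a,(402,212,32,20));pb=poly("side",b,(357,278,30,20));print("scene",pa.tolist());print("side",pb.tolist())
for q in pa: print(q,[ray("scene",q,z)[:2].round(3).tolist() for z in(.01,.04,.06)])
for q in pb: print(q,[ray("side",q,z)[:2].round(3).tolist() for z in(.01,.04,.06)])
for n in("scene","side"):
    print(n,"rim/edge px",[proj(n,X).round(0).tolist() for X in [(.635,-.4085,.07),(.637,-.4135,.036),(.641,-.4095,.036),(.777,-.4135,.036),(.7,-.4095,.036),(.7,-.4135,.036)]])
print("tri right tip",tri((428.7,221.5),(380,289.5)))
for P in pb: print([ (q.tolist(),X.round(3).tolist(),e.round(1).tolist()) for q in pa for X,e in [tri(q,P)] if e.size and e[0]<2.5],P)
E
```

```text
scene [[406, 218], [425, 226], [428, 222], [409, 217]]
side [[361, 284], [369, 291], [379, 289], [372, 284]]
[406 218] [[0.698, -0.355], [0.669, -0.355], [0.65, -0.354]]
[425 226] [[0.695, -0.411], [0.666, -0.408], [0.647, -0.406]]
[428 222] [[0.715, -0.415], [0.685, -0.412], [0.666, -0.41]]
[409 217] [[0.706, -0.362], [0.677, -0.361], [0.658, -0.36]]
[361 284] [[0.68, -0.349], [0.657, -0.379], [0.642, -0.399]]
[369 291] [[0.686, -0.377], [0.662, -0.406], [0.647, -0.424]]
[379 289] [[0.714, -0.377], [0.69, -0.405], [0.673, -0.424]]
[372 284] [[0.707, -0.356], [0.683, -0.385], [0.667, -0.405]]
scene rim/edge px [[426.0, 227.0], [424.0, 235.0], [423.0, 233.0], [435.0, 202.0], [428.0, 219.0], [429.0, 220.0]]
side rim/edge px [[361.0, 284.0], [361.0, 296.0], [362.0, 295.0], [412.0, 286.0], [384.0, 291.0], [384.0, 292.0]]
tri right tip (array([ 0.6853, -0.4129,  0.0447]), array([1.7918]))
[([425, 226], [0.637, -0.405, 0.068], [2.1])] [361 284]
[([425, 226], [0.661, -0.408, 0.043], [1.7])] [369 291]
[] [379 289]
[([428, 222], [0.663, -0.41, 0.064], [1.0]), ([409, 217], [0.702, -0.362, 0.015], [0.9])] [372 284]
```

Request:
play_rows([
  {"tx": 0, "ty": 0, "tz": 35, "turn": 0, "fingers": 10},
  {"tx": 0, "ty": 0, "tz": 35, "turn": 0, "fingers": 10},
  {"tx": 0, "ty": 0, "tz": 20, "turn": 0, "fingers": 10},
  {"tx": 0, "ty": 0, "tz": 10, "turn": 0, "fingers": 10},
  {"tx": 0, "ty": 0, "tz": 0, "turn": 0, "fingers": 10},
])

```text
time_s: 18.12
ee_pos: [0.506, 0.0811, 0.0669]
ee_rot: [-0.002, 0.709, 0.705, -0.002]
contact_force: [0.0, -0.5, -1.4]
opening: 0.0275
```

The strip is in the tray, but it slopes: one end is low (z ≈ 0.015) and the other rests on the side wall's rim at about (0.675, −0.41, 0.043). There's plenty of time, so I'll mend it by nudging that end inward with the foot's end face. First I touch the bench to learn exactly where the block's underside is.

Request:
play_rows([
  {"tx": 0, "ty": 0, "tz": 5, "turn": 0, "fingers": 10},
  {"tx": 0, "ty": 0, "tz": 2, "turn": 0, "fingers": 10},
  {"tx": 0, "ty": 0, "tz": 0, "turn": 0, "fingers": 10},
])

```text
time_s: 18.37
ee_pos: [0.5085, 0.0819, 0.0633]
ee_rot: [0.001, 0.708, 0.706, 0.001]
contact_force: [-1.3, 1.0, -1.9]
opening: 0.0271
```

Request:
play_rows([
  {"tx": 0, "ty": 0, "tz": 1, "turn": 0, "fingers": 10},
  {"tx": 0, "ty": 0, "tz": 1, "turn": 0, "fingers": 10},
  {"tx": 0, "ty": 0, "tz": 0, "turn": 0, "fingers": 10},
])

```text
time_s: 18.62
ee_pos: [0.5078, 0.0823, 0.0608]
ee_rot: [0.0, 0.708, 0.706, 0.0]
contact_force: [0.6, 0.1, -2.4]
opening: 0.0272
```

Request:
play_rows([
  {"tx": 0, "ty": 0, "tz": 1, "turn": 0, "fingers": 10},
  {"tx": 0, "ty": 0, "tz": 0, "turn": 0, "fingers": 10},
])

```text
time_s: 18.78
ee_pos: [0.5075, 0.0824, 0.0594]
ee_rot: [0.0, 0.708, 0.706, 0.0]
contact_force: [0.5, 0.7, -2.5]
opening: 0.0273
```

Request:
play_rows([
  {"tx": 0, "ty": 0, "tz": 1, "turn": 0, "fingers": 10},
  {"tx": 0, "ty": 0, "tz": 1, "turn": 0, "fingers": 10},
  {"tx": 0, "ty": 0, "tz": 0, "turn": 0, "fingers": 10},
])

```text
time_s: 19.03
ee_pos: [0.5072, 0.0823, 0.057]
ee_rot: [-0.0, 0.708, 0.706, -0.0]
contact_force: [0.4, 0.1, -2.3]
opening: 0.0277
```

Request:
play_rows([
  {"tx": 0, "ty": 0, "tz": 1, "turn": 0, "fingers": 10},
  {"tx": 0, "ty": 0, "tz": 0, "turn": 0, "fingers": 10},
])

```text
time_s: 19.2
ee_pos: [0.5074, 0.0824, 0.0569]
ee_rot: [-0.0, 0.708, 0.706, -0.0]
contact_force: [-3.1, 0.8, 4.1]
opening: 0.0273
```

Request:
play_rows([
  {"tx": 0, "ty": 0, "tz": -10, "turn": 0, "fingers": 10},
  {"tx": 0, "ty": 0, "tz": -35, "turn": 0, "fingers": 10},
  {"tx": 0, "ty": 0, "tz": -35, "turn": 0, "fingers": 10},
  {"tx": 0, "ty": 0, "tz": -35, "turn": 0, "fingers": 10},
])

```text
time_s: 19.53
ee_pos: [0.5068, 0.0823, 0.1727]
ee_rot: [-0.0, 0.708, 0.706, -0.0]
contact_force: [1.6, -0.1, -2.2]
opening: 0.0275
```

Request:
play_rows([
  {"tx": -37, "ty": 10.5, "tz": 0, "turn": 0, "fingers": 10},
  {"tx": -37, "ty": 10.5, "tz": 0, "turn": 0, "fingers": 10},
  {"tx": -37, "ty": 10.5, "tz": 0, "turn": 0, "fingers": 10},
  {"tx": -37, "ty": 10.5, "tz": 0, "turn": 0, "fingers": 10},
  {"tx": -37, "ty": 10.5, "tz": 0, "turn": 0, "fingers": 10},
])

```text
time_s: 19.95
ee_pos: [0.5597, -0.1046, 0.1722]
ee_rot: [0.0, 0.708, 0.706, 0.0]
contact_force: [0.4, 0.5, -1.7]
opening: 0.0273
```

Request:
play_rows([
  {"tx": -37, "ty": 10.5, "tz": 0, "turn": 0, "fingers": 10},
  {"tx": -37, "ty": 10.5, "tz": 0, "turn": 0, "fingers": 10},
  {"tx": -37, "ty": 10.5, "tz": 0, "turn": 0, "fingers": 10},
  {"tx": -37, "ty": 10.5, "tz": 0, "turn": 0, "fingers": 10},
  {"tx": -37, "ty": 10.5, "tz": 0, "turn": 0, "fingers": 10},
])

```text
time_s: 20.37
ee_pos: [0.6115, -0.2899, 0.1717]
ee_rot: [0.0, 0.708, 0.706, 0.0]
contact_force: [1.5, 0.2, -2.7]
opening: 0.0275
```

Request:
play_rows([
  {"tx": -37, "ty": 10.5, "tz": 0, "turn": 0, "fingers": 10},
  {"tx": -37, "ty": 10.5, "tz": 0, "turn": 0, "fingers": 10},
  {"tx": -37, "ty": 10.5, "tz": 0, "turn": 0, "fingers": 10},
  {"tx": -37, "ty": 10.5, "tz": 0, "turn": 0, "fingers": 10},
  {"tx": -37, "ty": 10.5, "tz": 0, "turn": 0, "fingers": 10},
])

```text
time_s: 20.78
ee_pos: [0.6633, -0.4749, 0.1715]
ee_rot: [-0.0, 0.708, 0.706, 0.0]
contact_force: [1.4, 0.1, -1.9]
opening: 0.027
```

Request:
play_rows([
  {"tx": -30, "ty": 10.5, "tz": 0, "turn": 0, "fingers": 10},
  {"tx": 0, "ty": 0, "tz": 0, "turn": 0, "fingers": 10},
  {"tx": 0, "ty": 0, "tz": 0, "turn": 0, "fingers": 10},
])

```text
time_s: 21.03
ee_pos: [0.6726, -0.505, 0.1689]
ee_rot: [-0.001, 0.709, 0.705, -0.0]
contact_force: [-0.4, 0.3, -2.4]
opening: 0.0276
```

```bash

python3 - <<'E'
from h import *
go((.677,-.505,.096))
a=read_camera("scene");b=read_camera("side")
print(poly("scene",a,(402,212,32,20)).tolist(),poly("side",b,(357,278,30,20)).tolist())
E
```

```text
t 21.03 pos [ 0.6726 -0.505   0.1689] yawY -0.32 F [-0.43  0.29 -2.41] M [0.07 0.04 0.02] op 0.0276
tx 0.0 ty 4.4 tz 72.9
[[406, 218], [425, 226], [428, 222], [409, 217]] [[361, 284], [370, 291], [378, 290], [378, 288], [370, 283]]
```

Request:
play_rows([
  {"tx": 0, "ty": 4, "tz": 30, "turn": 0, "fingers": 10},
  {"tx": 0, "ty": 0, "tz": 25, "turn": 0, "fingers": 10},
  {"tx": 0, "ty": 0, "tz": 13, "turn": 0, "fingers": 10},
  {"tx": 0, "ty": 0, "tz": 5, "turn": 0, "fingers": 10},
  {"tx": 0, "ty": 0, "tz": 0, "turn": 0, "fingers": 10},
])

```text
time_s: 21.55
ee_pos: [0.6772, -0.5015, 0.0968]
ee_rot: [-0.002, 0.708, 0.706, -0.0]
contact_force: [-0.6, -0.0, -1.8]
opening: 0.0271
```

Request:
play_rows([
  {"tx": 0, "ty": 0, "tz": 0, "turn": 0, "fingers": 10},
  {"tx": 0, "ty": 0, "tz": 0, "turn": 0, "fingers": 10},
])

```text
time_s: 21.72
ee_pos: [0.6787, -0.5039, 0.1013]
ee_rot: [0.002, 0.708, 0.706, 0.0]
contact_force: [0.4, 0.3, -1.7]
opening: 0.0274
```

Request:
play_rows([
  {"tx": 0, "ty": 0, "tz": 0, "turn": 0, "fingers": 10},
  {"tx": 0, "ty": 0, "tz": 0, "turn": 0, "fingers": 10},
  {"tx": 0, "ty": 0, "tz": 0, "turn": 0, "fingers": 10},
])

```text
time_s: 21.97
ee_pos: [0.678, -0.5037, 0.0996]
ee_rot: [0.001, 0.708, 0.706, 0.0]
contact_force: [-0.3, 0.2, -2.1]
opening: 0.0271
```

Request:
play_rows([
  {"tx": 0, "ty": 0, "tz": 2, "turn": 0, "fingers": 10},
  {"tx": 5, "ty": 0, "tz": 0, "turn": 0, "fingers": 10},
  {"tx": 4, "ty": 0, "tz": 0, "turn": 0, "fingers": 10},
  {"tx": 0, "ty": 0, "tz": 0, "turn": 0, "fingers": 10},
  {"tx": 0, "ty": 0, "tz": 0, "turn": 0, "fingers": 10},
])

```text
time_s: 22.38
ee_pos: [0.6779, -0.4936, 0.0962]
ee_rot: [-0.0, 0.708, 0.706, 0.0]
contact_force: [-0.2, 0.2, -2.1]
opening: 0.0273
```

Request:
play_rows([
  {"tx": 4, "ty": 0, "tz": 0, "turn": 0, "fingers": 10},
  {"tx": 4, "ty": 0, "tz": 0, "turn": 0, "fingers": 10},
  {"tx": 4, "ty": 0, "tz": 0, "turn": 0, "fingers": 10},
  {"tx": 4, "ty": 0, "tz": 0, "turn": 0, "fingers": 10},
  {"tx": 0, "ty": 0, "tz": 0, "turn": 0, "fingers": 10},
])

```text
time_s: 22.8
ee_pos: [0.678, -0.477, 0.0963]
ee_rot: [-0.0, 0.708, 0.706, 0.0]
contact_force: [0.2, 0.5, -1.9]
opening: 0.0275
```

Request:
play_rows([
  {"tx": 4, "ty": 0, "tz": 0, "turn": 0, "fingers": 10},
  {"tx": 4, "ty": 0, "tz": 0, "turn": 0, "fingers": 10},
  {"tx": 4, "ty": 0, "tz": 0, "turn": 0, "fingers": 10},
  {"tx": 3, "ty": 0, "tz": 0, "turn": 0, "fingers": 10},
  {"tx": 0, "ty": 0, "tz": 0, "turn": 0, "fingers": 10},
])

```text
time_s: 23.22
ee_pos: [0.678, -0.4622, 0.0963]
ee_rot: [-0.0, 0.708, 0.706, 0.0]
contact_force: [0.4, -0.8, -2.5]
opening: 0.0271
```

Request:
play_rows([
  {"tx": 0, "ty": 0, "tz": -15, "turn": 0, "fingers": 10},
  {"tx": 0, "ty": 0, "tz": -30, "turn": 0, "fingers": 10},
  {"tx": 0, "ty": 0, "tz": -30, "turn": 0, "fingers": 10},
  {"tx": 0, "ty": 0, "tz": 0, "turn": 0, "fingers": 10},
])

```text
time_s: 23.55
ee_pos: [0.6808, -0.4662, 0.1822]
ee_rot: [0.007, 0.708, 0.706, 0.0]
contact_force: [0.6, -0.6, 1.0]
opening: 0.0271
```

```bash

python3 - <<'E'
from h import *
st()
a=read_camera("scene");b=read_camera("side")
pa=poly("scene",a,(396,205,38,27));pb=poly("side",b,(357,270,32,28));print(pa.tolist(),pb.tolist())
for P in pb: print([ (q.tolist(),X.round(3).tolist(),e.round(1).tolist()) for q in pa for X,e in [tri(q,P)] if e.size and e[0]<2.5],P)
for q in pa: print(q,[ray("scene",q,z)[:2].round(3).tolist() for z in(.01,.04)])
for q in pb: print(q,[ray("side",q,z)[:2].round(3).tolist() for z in(.01,.04)])
E
```

```text
t 23.55 pos [ 0.6808 -0.4662  0.1822] yawY -0.18 F [ 0.62 -0.55  1.04] M [-0.08 -0.09  0.05] op 0.0271
[[407, 219]] [[359, 279], [359, 286], [362, 292], [371, 290], [365, 279]]
[] [359 279]
[] [359 286]
[] [362 292]
[] [371 290]
[] [365 279]
[407 219] [[0.696, -0.359], [0.667, -0.358]]
[359 279] [[0.685, -0.331], [0.662, -0.361]]
[359 286] [[0.671, -0.355], [0.648, -0.384]]
[362 292] [[0.667, -0.376], [0.645, -0.404]]
[371 290] [[0.693, -0.375], [0.669, -0.404]]
[365 279] [[0.7, -0.334], [0.676, -0.365]]
```

The strip has dropped. The scene view now loses it behind the board edge, and in the side view its corners fit a 26 mm wide piece flat on the tray floor (x 0.667–0.693). Now the block goes back to the bench.

Request:
play_rows([
  {"tx": 36, "ty": -12, "tz": 0, "turn": 0, "fingers": 10},
  {"tx": 36, "ty": -12, "tz": 0, "turn": 0, "fingers": 10},
  {"tx": 36, "ty": -12, "tz": 0, "turn": 0, "fingers": 10},
  {"tx": 36, "ty": -12, "tz": 0, "turn": 0, "fingers": 10},
  {"tx": 36, "ty": -12, "tz": 0, "turn": 0, "fingers": 10},
])

```text
time_s: 24.07
ee_pos: [0.6165, -0.281, 0.1694]
ee_rot: [-0.002, 0.708, 0.706, -0.0]
contact_force: [0.3, 0.6, -1.5]
opening: 0.0274
```

Request:
play_rows([
  {"tx": 36, "ty": -12, "tz": 0, "turn": 0, "fingers": 10},
  {"tx": 36, "ty": -12, "tz": 0, "turn": 0, "fingers": 10},
  {"tx": 36, "ty": -12, "tz": 0, "turn": 0, "fingers": 10},
  {"tx": 36, "ty": -12, "tz": 0, "turn": 0, "fingers": 10},
  {"tx": 36, "ty": -12, "tz": 0, "turn": 0, "fingers": 10},
])

```text
time_s: 24.48
ee_pos: [0.557, -0.101, 0.17]
ee_rot: [-0.001, 0.708, 0.706, -0.0]
contact_force: [1.2, 0.2, -1.6]
opening: 0.0273
```

Request:
play_rows([
  {"tx": 36, "ty": -12, "tz": 0, "turn": 0, "fingers": 10},
  {"tx": 36, "ty": -12, "tz": 0, "turn": 0, "fingers": 10},
  {"tx": 36, "ty": -12, "tz": 0, "turn": 0, "fingers": 10},
  {"tx": 36, "ty": -12, "tz": 0, "turn": 0, "fingers": 10},
  {"tx": 20, "ty": -5, "tz": 0, "turn": 0, "fingers": 10},
])

```text
time_s: 24.9
ee_pos: [0.5033, 0.0646, 0.1699]
ee_rot: [-0.002, 0.708, 0.707, -0.001]
contact_force: [0.2, 0.5, -2.3]
opening: 0.0275
```

Request:
play_rows([
  {"tx": 0, "ty": 0, "tz": 30, "turn": 0, "fingers": 10},
  {"tx": 0, "ty": 0, "tz": 30, "turn": 0, "fingers": 10},
  {"tx": 0, "ty": 0, "tz": 25, "turn": 0, "fingers": 10},
  {"tx": 0, "ty": 0, "tz": 15, "turn": 0, "fingers": 10},
  {"tx": 0, "ty": 0, "tz": 0, "turn": 0, "fingers": 10},
])

```text
time_s: 25.32
ee_pos: [0.5022, 0.0617, 0.0668]
ee_rot: [-0.004, 0.708, 0.706, -0.003]
contact_force: [-0.9, 0.1, -2.8]
opening: 0.0271
```

Request:
play_rows([
  {"tx": 0, "ty": 0, "tz": 0, "turn": 0, "fingers": 10},
  {"tx": 0, "ty": 0, "tz": 0, "turn": 0, "fingers": 10},
  {"tx": 0, "ty": 0, "tz": 0, "turn": 0, "fingers": 10},
  {"tx": 0, "ty": 0, "tz": 0, "turn": 0, "fingers": 10},
  {"tx": 0, "ty": 0, "tz": 0, "turn": 0, "fingers": 10},
])

```text
time_s: 25.73
ee_pos: [0.5072, 0.0612, 0.0724]
ee_rot: [0.001, 0.708, 0.706, 0.001]
contact_force: [0.2, -0.4, -2.2]
opening: 0.0271
```

```bash

python3 - <<'E'
from h import *
go((.5,.085,.0575))
a=read_camera("scene");b=read_camera("side")
for n,im in (("scene",a),("side",b)):
    h=cv2.cvtColor(im,cv2.COLOR_RGB2HSV);m=((h[...,0]>10)&(h[...,0]<28)&(h[...,1]>70)&(h[...,2]>40)).astype(np.uint8)
    k,l,s,c=cv2.connectedComponentsWithStats(m)
    for i in range(1,k):
        if s[i,4]>4:
            A=ray(n,c[i],.01)
            if .35<A[0]<.85 and -.46<A[1]<-.1: print(n,c[i].round(),s[i,:5],"z.01",A[:2])
E
```

```text
t 25.73 pos [0.5072 0.0612 0.0724] yawY -0.17 F [ 0.18 -0.41 -2.2 ] M [ 0.03 -0.02  0.06] op 0.0271
tx 23.8 ty -7.2 tz 14.9
scene [366. 203.] [364 202   6   3   9] z.01 [ 0.6978 -0.2339]
scene [383. 209.] [376 207  15   6  16] z.01 [ 0.697  -0.2853]
scene [402. 216.] [400 216   4   2   5] z.01 [ 0.6977 -0.3425]
scene [352. 282.] [310 260  83  44 677] z.01 [ 0.4165 -0.2914]
side [343. 256.] [339 254   8   5  28] z.01 [ 0.6917 -0.2316]
side [298. 301.] [ 241  259  109   60 1295] z.01 [ 0.4998 -0.3668]
side [354. 269.] [346 262  16  16  92] z.01 [ 0.6908 -0.2923]
side [364. 286.] [359 279  12  14 102] z.01 [ 0.6835 -0.3575]
```

All three chips now agree at floor height in both views (x ≈ 0.69, y ≈ −0.23, −0.29 and −0.35). Setting the block down.

Request:
play_rows([
  {"tx": 0, "ty": 0, "tz": 6, "turn": 0, "fingers": 10},
  {"tx": 0, "ty": 0, "tz": 4, "turn": 0, "fingers": 10},
  {"tx": 0, "ty": 0, "tz": 2, "turn": 0, "fingers": 10},
  {"tx": 0, "ty": 0, "tz": 0, "turn": 0, "fingers": 10},
  {"tx": 0, "ty": 0, "tz": 0, "turn": 0, "fingers": 10},
])

```text
time_s: 26.25
ee_pos: [0.5061, 0.0613, 0.0589]
ee_rot: [-0.0, 0.708, 0.706, -0.0]
contact_force: [-0.4, 0.2, -2.1]
opening: 0.0275
```

Request:
play_rows([
  {"tx": 0, "ty": 0, "tz": 1, "turn": 0, "fingers": 10},
  {"tx": 0, "ty": 0, "tz": 1, "turn": 0, "fingers": 10},
  {"tx": 0, "ty": 0, "tz": 0, "turn": 0, "fingers": 10},
])

```text
time_s: 26.5
ee_pos: [0.5063, 0.0613, 0.0572]
ee_rot: [-0.0, 0.708, 0.706, -0.0]
contact_force: [-0.8, -0.2, -2.7]
opening: 0.0273
```

Request:
play_rows([
  {"tx": 0, "ty": 0, "tz": 0.5, "turn": 0, "fingers": 10},
  {"tx": 0, "ty": 0, "tz": 0, "turn": 0, "fingers": 10},
  {"tx": 0, "ty": 0, "tz": 0, "turn": 0, "fingers": 40},
  {"tx": 0, "ty": 0, "tz": 0, "turn": 0, "fingers": 70},
  {"tx": 0, "ty": 0, "tz": 0, "turn": 0, "fingers": 70},
])

```text
time_s: 26.92
ee_pos: [0.5067, 0.0612, 0.0571]
ee_rot: [0.0, 0.708, 0.706, 0.0]
contact_force: [-0.4, 0.2, 0.6]
opening: 0.0628
```

Request:
play_rows([
  {"tx": 0, "ty": 0, "tz": 0, "turn": 0, "fingers": 80},
  {"tx": 0, "ty": 0, "tz": 0, "turn": 0, "fingers": 80},
  {"tx": 0, "ty": 0, "tz": 0, "turn": 0, "fingers": 80},
])

```text
time_s: 27.17
ee_pos: [0.5064, 0.0613, 0.0568]
ee_rot: [0.0, 0.708, 0.706, 0.0]
contact_force: [-0.2, -0.1, -0.0]
opening: 0.08
```

Request:
play_rows([
  {"tx": 0, "ty": 0, "tz": -10, "turn": 0, "fingers": 80},
  {"tx": 0, "ty": 0, "tz": -25, "turn": 0, "fingers": 80},
  {"tx": 0, "ty": 0, "tz": -40, "turn": 0, "fingers": 80},
  {"tx": 0, "ty": 0, "tz": -40, "turn": 0, "fingers": 80},
  {"tx": 0, "ty": 0, "tz": -35, "turn": 0, "fingers": 80},
])

```text
time_s: 27.58
ee_pos: [0.5064, 0.0613, 0.2099]
ee_rot: [0.001, 0.708, 0.706, 0.0]
contact_force: [1.3, 0.5, -0.3]
opening: 0.0801
```

Request:
play_rows([
  {"tx": 0, "ty": 0, "tz": 0, "turn": 0, "fingers": 80},
  {"tx": 0, "ty": 0, "tz": 0, "turn": 0, "fingers": 80},
  {"tx": 0, "ty": 0, "tz": 0, "turn": 0, "fingers": 80},
  {"tx": 0, "ty": 0, "tz": 0, "turn": 0, "fingers": 80},
  {"tx": 0, "ty": 0, "tz": 0, "turn": 0, "fingers": 80},
])

```text
time_s: 28.0
ee_pos: [0.5053, 0.0614, 0.2052]
ee_rot: [-0.001, 0.708, 0.706, -0.001]
contact_force: [0.3, -0.4, -0.2]
opening: 0.0802
```

```bash

python3 - <<'E'
from h import *
st()
w=read_camera("wrist");h=cv2.cvtColor(w,cv2.COLOR_RGB2HSV)
m=((h[...,0]>5)&(h[...,0]<25)&(h[...,1]>70)&(h[...,2]>40)).astype(np.uint8)
k,l,s,c=cv2.connectedComponentsWithStats(m)
for i in range(1,k):
    if s[i,4]>300:
        r=cv2.minAreaRect(np.argwhere(l==i)[:,::-1].astype(np.float32));B=cv2.boxPoints(r)
        print(s[i],r,[ray("wrist",q,.022)[:2].round(3).tolist() for q in B],"c",ray("wrist",r[0],.022)[:2])
a=read_camera("scene");b=read_camera("side");o=cv2.imread("pics/b7.png")[:,:,::-1]
for n,im in (("scene",a),("side",b)):
    o=cv2.imread(f"pics/{n}0.png")[:,:,::-1];d=(np.abs(im.astype(int)-o).max(2)>40).astype(np.uint8)
    k,l,s,c=cv2.connectedComponentsWithStats(cv2.morphologyEx(d,cv2.MORPH_OPEN,np.ones((3,3))))
    print(n,[(c[i].round().tolist(),int(s[i,4]),s[i,:4].tolist()) for i in range(1,k) if s[i,4]>40])
E
```

```text
t 28.0 pos [0.5053 0.0614 0.2052] yawY -0.17 F [ 0.31 -0.41 -0.25] M [-0.01 -0.06  0.02] op 0.0802
[ 242  104   36  138 4631] ((259.5, 172.5), (137.0, 35.0), 90.0) [[0.491, 0.127], [0.524, 0.127], [0.526, -0.013], [0.489, -0.013]] c [0.5077 0.0614]
[ 471  163   41   93 2305] ((491.0, 209.0), (92.0, 40.0), 90.0) [[0.716, 0.07], [0.755, 0.07], [0.777, -0.03], [0.735, -0.03]] c [0.7453 0.0223]
scene [([42.0, 27.0], 357, [30, 0, 22, 53]), ([191.0, 64.0], 11500, [39, 0, 244, 172]), ([101.0, 2.0], 98, [89, 0, 24, 6]), ([119.0, 3.0], 52, [114, 1, 11, 5]), ([131.0, 2.0], 45, [126, 0, 10, 5]), ([185.0, 18.0], 46, [181, 15, 10, 8]), ([9.0, 108.0], 113, [4, 98, 12, 19]), ([12.0, 126.0], 221, [0, 117, 25, 18]), ([27.0, 149.0], 939, [6, 126, 45, 48]), ([36.0, 283.0], 12991, [0, 159, 101, 225]), ([412.0, 196.0], 2274, [355, 177, 101, 59]), ([272.0, 215.0], 5081, [157, 184, 204, 69]), ([354.0, 220.0], 92, [347, 214, 15, 13]), ([394.0, 240.0], 215, [379, 232, 29, 18]), ([161.0, 275.0], 1750, [132, 243, 56, 68]), ([278.0, 293.0], 7284, [202, 259, 181, 70]), ([394.0, 290.0], 173, [382, 285, 21, 12]), 
[... 473 characters left out ...]
4, [79, 36, 6, 11]), ([134.0, 92.0], 436, [125, 71, 17, 45]), ([255.0, 84.0], 43, [251, 80, 11, 8]), ([253.0, 98.0], 446, [242, 83, 26, 25]), ([253.0, 130.0], 1135, [231, 109, 46, 43]), ([14.0, 135.0], 1253, [0, 114, 33, 48]), ([106.0, 150.0], 590, [95, 129, 21, 41]), ([37.0, 168.0], 136, [29, 163, 15, 14]), ([249.0, 215.0], 1837, [199, 184, 98, 71]), ([290.0, 223.0], 355, [274, 215, 33, 18]), ([203.0, 262.0], 4023, [154, 230, 121, 79]), ([300.0, 243.0], 88, [297, 237, 8, 14]), ([404.0, 278.0], 3208, [336, 240, 139, 76]), ([324.0, 276.0], 576, [301, 260, 51, 29]), ([106.0, 316.0], 5060, [50, 271, 129, 96]), ([279.0, 329.0], 162, [271, 321, 16, 19]), ([240.0, 339.0], 412, [220, 323, 34, 30])]
```

```bash
python3 -c "
from workcell import *
print(close_job())"
```

```text
the job is handed in; nothing more can be done
None
```

I wiped all three offcuts over the tray-end edge into the tray in two strokes, then stood the block upright on the bench and let go. The job was handed in at about 28 s of the 56 s allowed.

- **Pressing:** The board met its stop about 15 mm down. I held about 10 N net through both strokes, within the 6 to 40 N range.
- **Mend:** The strip first landed with one end propped on the tray's side wall. I nudged that end in with the block's foot and it dropped to the floor.
- **Last checks, offcuts:** In both outside views the three offcuts sit at tray-floor height, at x ≈ 0.69 and y ≈ −0.23, −0.29 and −0.35. No offcut showed on the board. Only parts of them are visible past the board edge.
- **Last checks, block:** The wrist camera shows the block's 140 x 36 mm foot at (0.508, 0.061), clear of board and tray. The gripper is open, above the block and touching nothing.
- **Not confirmed:** A before-and-after image comparison for the carton, clock motor and tub told me nothing, because the arm's shadows had moved. The arm never went near the clock motor or tub. It worked beside the carton when starting each stroke, with no sign of contact. I had used all 12 picture views, so the final checks were numbers only.

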